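Put away centrifuge adapters and kit cartons

ROBOT

A 6-joint arm with a two-finger parallel gripper is mounted at the origin on the work surface. World frame = base frame: x ahead of the robot, y to its left, z up, the work surface at z = 0. Lengths are in m, angles in degrees, forces in N, time in s.
With the tool pointing down it reaches from about 0.3 to 0.75 m from the base axis. Payload 8.5 kg.
Tool frame: the origin (TCP) lies on the centre line of the jaws, within the pads' length; the fingertips stand 17 mm ahead of it and the grasp point (between the pads) lies 2 mm behind it (env.tip_extent is the distance from the TCP to the fingertips, in m); z points along the fingers, y is the direction in which the jaws open and shut (so a half turn about z gives the same grasp; the last joint's range is limited). The gripper opens to 85 mm and grips with 20 to 120 N. Pads are 22 mm wide; open, the fingers measure 114 mm over their backs; the gripper's body (76 mm by 85 mm) begins 54 mm behind the grasp point. The pads swing forward as they close: fully open they stand 13 mm farther back than shut.
Start: joints at [62.435, 21.807, 74.336, -0, 83.858, -12.336], TCP at [0.144, 0.531, 0.248] pointing down, gripper open.
Joint ranges: [-178.18, 178.18], [-50.72, 133.34], [12.68, 142.11], [-81.47, 261.47], [9.98, 163.14], [-165.26, 165.26]. Speed limits (degrees/s): [136.94, 136.94, 180, 180, 180, 180].

INTERFACE

Orientations are given as a 3x3 rotation matrix whose columns are the frame's x, y, z axes.
In Python, from rig import telemetry, get_image, camera_params, close_job, env gives the robot as it stands.
- The arm moves only by the tool apply_moves, never from a script. Its argument "motion" is a list of rows, each an object of numbers: "tx", "ty", "tz": the shift along the tool's x, y, z in cm; "turn": the turn about the tool's z in degrees; "jaw": the gripper's target within -1 to 1 (fully open at 1, half-way at 0, shut at -1). In form: [{"tx": .., "ty": .., "tz": .., "turn": .., "jaw": ..}, ...]. A call has 1 to 5 rows; each row is the pose to reach, as a shift and turn from the pose measured when the call began, along the tool's axes at that moment; what a row does not reach only later rows make up. A row lasts 1/12 s, in which the tool goes at most 41.7 mm and 7.16 degrees, less where a joint would pass 70% of its speed; a pose out of reach is approached as far as the arm can. A call with a gripper value outside its range is refused whole. The fingers move at their own pace and stop on an object; "squeeze" is the grip in N (left out, the last holds). Time passes only in rows, so rows that repeat a pose let the fingers close. It gives the time, the measured TCP pose, the force and the opening at its end, in the units of the state.
- telemetry.observe(): the state, without advancing time (a new reading comes with each control period).
- get_image(name): name is "scene" or "top" or "wrist"; returns (picture, depth): 420x560x3 uint8, red, green, blue; 420x560 float32, m along the optical axis (not along the pixel's ray), 0 where there is no reading.
- camera_params(name): a dict with "fx", "fy", "cx", "cy" (pixels), "rvec" (rotation vector, rad) and "tvec" (3), from world to camera coordinates, as OpenCV has them. Camera axes: x right, y down, z forward; pixel columns grow to the right and rows downward; lengths in m; the calibration is good to about 2 mm. A picture is of the moment at which its call begins: read the wrist's pose just before it. camera_params takes no time and is no camera call; for the wrist camera it gives the pose at the moment of the call.
- close_job(): hands the job in, once; it reports no verdict.
The state is a dict: "time_s": time; "q": joint angles; "qvel": joint speeds; "joint_efforts": joint torques, N m; "position": TCP position; "tool_rot": TCP orientation; "ft_force": force on the tool from outside, world axes, zero at the start; "wrist_torque": the same for the moment, N m; "grip_width": finger opening in m.
Only numpy, scipy, OpenCV 4.12 (cv2) and the standard library are available. Lean on these libraries where they do the work, as an engineer would, in place of code of your own. Each camera call takes 0.05 s, during which the arm holds its last target. There are 200 camera calls.

TASK

Clear the bench beside the centrifuge: put the stray red tube adapters into the open grey tray, each resting on its floor and not on another adapter, and stack all the white cartons squarely into one column on the middle of the steel base plate, their long sides along the plate's long side. Only then lift the tray by its handle, carry it level with nothing falling out, and leave it squarely centred on top of the column, its long side along the plate's too. Leave the bottle, beaker and jar alone.

Things in the scene. Friction and masses are not known exactly. Their poses are not given: they have to be found in the camera images.
- tray: open grey tray, 240 (x) x 170 (y) mm outside, walls 34 high and 4 thick, floor 4 thick, about 350 g. Steel handle bar over its middle, along y, 14 wide (x), 12 tall, its centre 67 mm above the underside, open below; end posts 20 wide, outside the walls at y = +-88. Origin: centre of underside, x along its long side, z up. Starts on the bench, across from the base plate
- stand_top (a point): middle of the top face of the fixed steel base plate, 170 (x) x 90 (y) x 10 mm, lying flat on the bench; x along its long side, z up. The column is built on it
- adapter0: oblong red plastic tube adapter with two black bores on its top, 60 (x) x 32 (y) x 40 (z) mm, rounded edges, about 50 g, loose; origin at the centre of its underside, x along its length, z up. Lies in the tray already at the start, crosswise, in the quarter at positive x and y of the tray
- adapter1: oblong red plastic tube adapter with two black bores on its top, 60 (x) x 32 (y) x 40 (z) mm, rounded edges, about 50 g, loose; origin at the centre of its underside, x along its length, z up. Lies on the bench at the start. Absent (None) in some runs
- adapter2: oblong red plastic tube adapter with two black bores on its top, 60 (x) x 32 (y) x 40 (z) mm, rounded edges, about 50 g, loose; origin at the centre of its underside, x along its length, z up. Lies on the bench at the start. Absent (None) in some runs
- adapter3: oblong red plastic tube adapter with two black bores on its top, 60 (x) x 32 (y) x 40 (z) mm, rounded edges, about 50 g, loose; origin at the centre of its underside, x along its length, z up. Lies on the bench at the start. Absent (None) in some runs
- carton1: closed white carton with a blue band, 140 (x) x 62 (y) x 44 (z) mm, about 180 g; origin at the centre of its underside, x along its length, z up. Loose, standing flat on the bench at the start. Absent (None) in some runs
- carton2: closed white carton with a blue band, 140 (x) x 62 (y) x 44 (z) mm, about 180 g; origin at the centre of its underside, x along its length, z up. Loose, standing flat on the bench at the start. Absent (None) in some runs
- carton3: closed white carton with a blue band, 140 (x) x 62 (y) x 56 (z) mm, about 220 g; origin at the centre of its underside, x along its length, z up. Loose, standing flat on the bench at the start. Absent (None) in some runs
- reagent: amber bottle, 68 mm diameter, 150 mm tall, bystander; origin under its centre
- beaker: glass beaker, 76 mm rim diameter, 90 mm tall, bystander; origin under its centre
- jar: white jar, 70 mm diameter, 90 mm tall, bystander; origin under its centre

How it is judged (in metres and radians):
On the way, in this order (a step that is already met when the one before it is completed fails the run):
1. with the tray still on the bench, all adapters lie in it and all cartons stand squarely stacked on the base plate (x of adapter0 in the frame of tray between -0.116 and 0.116 m and y of adapter0 in the frame of tray between -0.081 and 0.081 m and z of adapter0 in the frame of tray between -0.002 and 0.028 m and x of adapter1 in the frame of tray between -0.116 and 0.116 m and y of adapter1 in the frame of tray between -0.081 and 0.081 m and z of adapter1 in the frame of tray between -0.002 and 0.028 m and x of adapter2 in the frame of tray between -0.116 and 0.116 m and y of adapter2 in the frame of tray between -0.081 and 0.081 m and z of adapter2 in the frame of tray between -0.002 and 0.028 m and x of adapter3 in the frame of tray between -0.116 and 0.116 m and y of adapter3 in the frame of tray between -0.081 and 0.081 m and z of adapter3 in the frame of tray between -0.002 and 0.028 m and horizontal distance between each of carton1, carton2, carton3 and stand_top below 0.015 m and angle between the x axis of each of carton1, carton2, carton3 and the x axis of stand_top, either way round below 0.14 rad and angle between each of carton1, carton2, carton3's own z axis and vertical below 0.08 rad and z of each of carton1, carton2, carton3 in the frame of stand_top above -0.004 m and height (world z) of tray below 0.012 m), for 0.2 s.
2. the tray is lifted clear of the bench, the first adapter still in it (x of adapter0 in the frame of tray between -0.116 and 0.116 m and y of adapter0 in the frame of tray between -0.081 and 0.081 m and z of adapter0 in the frame of tray between -0.002 and 0.028 m and height (world z) of tray above 0.06 m), for 0.2 s.
At the end, for the whole second after the job is handed in: every carton lies flat within 15 mm of the plate's middle and 8 degrees of its direction, in one column; the tray is level on top of them, within 18 mm and 9 degrees; every adapter lies on the tray's floor; all at rest (x of adapter0 in the frame of tray between -0.116 and 0.116 m and y of adapter0 in the frame of tray between -0.081 and 0.081 m and z of adapter0 in the frame of tray between -0.002 and 0.028 m and x of adapter1 in the frame of tray between -0.116 and 0.116 m and y of adapter1 in the frame of tray between -0.081 and 0.081 m and z of adapter1 in the frame of tray between -0.002 and 0.028 m and x of adapter2 in the frame of tray between -0.116 and 0.116 m and y of adapter2 in the frame of tray between -0.081 and 0.081 m and z of adapter2 in the frame of tray between -0.002 and 0.028 m and x of adapter3 in the frame of tray between -0.116 and 0.116 m and y of adapter3 in the frame of tray between -0.081 and 0.081 m and z of adapter3 in the frame of tray between -0.002 and 0.028 m and horizontal distance between each of carton1, carton2, carton3 and stand_top below 0.015 m and angle between the x axis of each of carton1, carton2, carton3 and the x axis of stand_top, either way round below 0.14 rad and angle between each of carton1, carton2, carton3, tray's own z axis and vertical below 0.08 rad and z of each of carton1, carton2, carton3 in the frame of stand_top above -0.004 m and horizontal distance between tray and stand_top below 0.018 m and angle between the x axis of tray and the x axis of stand_top, either way round below 0.16 rad and z of tray in the frame of carton1 above 0.038 m and z of tray in the frame of carton2 above 0.038 m and z of tray in the frame of carton3 above 0.038 m and linear speed of each of adapter0, adapter1, adapter2, adapter3, carton1, carton2, carton3, tray below 0.02 m/s); the robot touches nothing.
It fails at once if the tray is tilted more than 20 degrees (angle between tray's own z axis and vertical above 0.35 rad).
It fails at once if the adapter that lay in the tray at the start falls out of it (distance between adapter0 and tray above 0.16 m).
It fails at once if a bystander is disturbed (distance of any of reagent, beaker, jar from where it was at the start of the episode above 0.025 m or angle between any of reagent, beaker, jar's own z axis and vertical above 0.4 rad).
Of carton1, carton2, carton3 only 2 to 3 are there at a start; the rules pass over those that are not, and their reading is None.
Of adapter1, adapter2, adapter3 only 2 to 3 are there at a start; the rules pass over those that are not, and their reading is None.
At some moment in a run one of adapter1, adapter2, adapter3 may be knocked a few centimetres aside while the robot is not near it.
It also fails if it takes over 210 s, if anything falls off the work surface, if the arm or the gripper's body presses on something with over 40 N, if the wrist force passes 120 N, or if a joint passes its speed limit or range.

## Working session

There is one attempt and no reset: what is moved stays moved. The work goes in short steps, Python scripts to look and compute and a tool call to move; the robot and the scene stay as the last step left them, time stands still between calls to the robot, and variables do not carry over. Pictures are saved under pics/ and viewed, about 12 in all and at most 16, crops included, and the job is handed in when it is done.

Besides the shell and the picture viewer there is one more tool, called after ">>>" as name(argument=value, ...), one argument or row to a line, values as JSON. apply_moves: Moves the arm, as the interface text tells. Its arguments: {"type":"object","properties":{"motion":{"type":"array"},"squeeze":{"type":"number"}},"required":["motion"]}

```bash
mkdir -p pics; ls
cat > h.py <<'E'
import numpy as np, cv2
from rig import telemetry, get_image, camera_params, close_job, env
def cloud(name, d, p):
    R=cv2.Rodrigues(np.array(p['rvec'],float))[0]; t=np.array(p['tvec'],float).ravel()
    v,u=np.mgrid[:d.shape[0],:d.shape[1]]
    P=np.stack([(u-p['cx'])/p['fx']*d,(v-p['cy'])/p['fy']*d,d],-1)
    return (P-t)@R
def snap(name,fn=None):
    p=camera_params(name); im,d=get_image(name)
    if fn: cv2.imwrite('pics/'+fn,im[...,::-1])
    return im,d,p,cloud(name,d,p)
E
python3 - <<'E'
from h import *
s=telemetry.observe(); print(s)
for n in('top','scene'):
    im,d,p,W=snap(n,n+'0.png'); np.savez(n+'0.npz',im=im,d=d,W=W); print(n,p)
E
```

```text
pics
{'time_s': 0.0, 'q': array([ 6.24363548e+01,  2.18402528e+01,  7.43840414e+01, -1.33690273e-03,
        8.38573570e+01, -1.23372341e+01]), 'qvel': array([ 0.08880795,  0.00169556, -0.0012998 , -0.06728193,  0.05070055,
       -0.00380381]), 'joint_efforts': array([-4.20730394e-04, -4.48447108e+01, -2.31283414e+01, -1.22805523e-04,
        4.66068348e-03,  1.49506144e-05]), 'position': array([0.14434518, 0.5304478 , 0.24772286]), 'tool_rot': array([[-9.64896103e-01,  2.62631114e-01, -6.38867756e-04],
       [ 2.62631740e-01,  9.64895303e-01, -1.27406768e-03],
       [ 2.81830683e-04, -1.39712989e-03, -9.99998984e-01]]), 'ft_force': array([ 0.58091738, -0.24780943,  0.14956812]), 'wrist_torque': array([-0.03220045, -0.00664145, -0.02567151]), 'grip_width': 0.08540613543619363}
top {'fx': 416.66018357618793, 'fy': 416.66018357618793, 'cx': 279.25027063182955, 'cy': 203.3769268760179, 'rvec': array([ 1.94676384, -2.27908714,  0.24195974]), 'tvec': array([0.0950306 , 0.59377805, 0.95573124])}
scene {'fx': 541.1346938099508, 'fy': 541.1346938099508, 'cx': 278.66715340663416, 'cy': 216.6811088891789, 'rvec': array([ 2.08332645,  0.71443532, -0.35125461]), 'tvec': array([-0.48663856, -0.18678324,  1.97455719])}
```

View pics/top0.png

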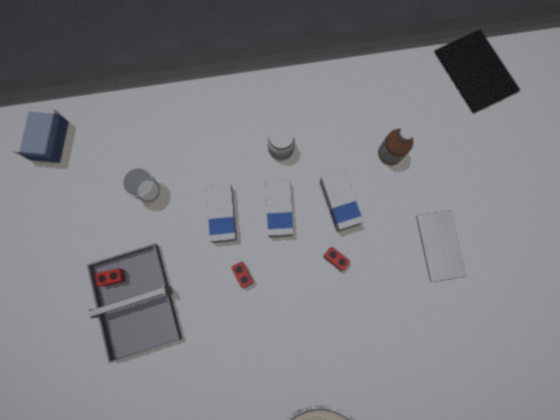

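View pics/scene0.png

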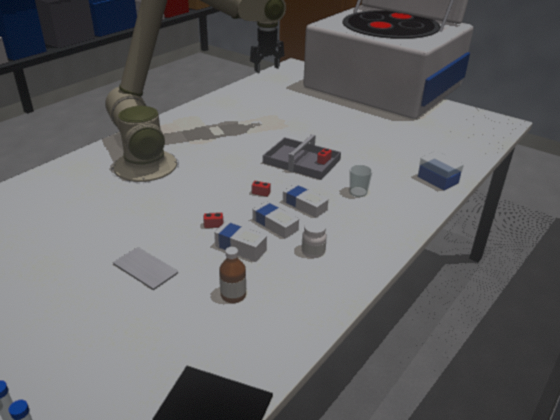

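The top view shows three cartons (220,212), (279,207) and (341,199), stray adapters at (242,274) and (337,259), the tray at (135,300) with adapter0 at (110,277), and the plate at (441,245).

```bash
cat >> h.py <<'E'
def rect(pts):  # pts Nx2 (m): trimmed centre, long-side angle deg, size mm
    (c,(w,h),a)=cv2.minAreaRect((pts*1000).astype(np.float32))
    if w<h: w,h,a=h,w,a+90
    return np.round(np.array(c)/1000,4), round((a+90)%180-90,1), (round(w),round(h))
def blobs(W,d,mask,zlo,zhi,minpx=40):
    m=((W[...,2]>zlo)&(W[...,2]<zhi)&(d>0)&mask).astype(np.uint8)
    n,l,st,c=cv2.connectedComponentsWithStats(m)
    out=[]
    for i in range(1,n):
        if st[i,4]>=minpx:
            P=W[l==i]; out.append((c[i].round(),st[i,4],np.median(P[:,2]).round(4))+rect(P[:,:2]))
    return out
E
python3 - <<'E'
from h import *
z=np.load('top0.npz'); im,d,W=z['im'],z['d'],z['W']
a=np.ones(d.shape,bool); i=im.astype(int)
print('bench z',np.median(W[...,2][350:400,200:280]))
red=(i[...,0]>100)&(i[...,1]<70)&(i[...,2]<70)
print('plate');[print(b) for b in blobs(W,d,a,.006,.014,300)]
print('tops');[print(b) for b in blobs(W,d,a,.032,.065,60)]
print('red');[print(b) for b in blobs(W,d,red,.0,.065,20)]
print('handle');[print(b) for b in blobs(W,d,a,.062,.085,20)]
print('all');[print(b) for b in blobs(W,d,a,.02,.2,60)]
E
```

```text
bench z 0.0003333713653716305
plate
(array([477.,  71.]), np.int32(3208), np.float64(0.0115), array([ 0.9002, -0.5992]), 17.3, (211, 154))
(array([441., 246.]), np.int32(2324), np.float64(0.0101), array([ 0.4428, -0.3863]), -1.0, (170, 91))
(array([320., 415.]), np.int32(359), np.float64(0.0104), array([ 0.1021, -0.0158]), 81.0, (130, 20))
tops
(array([ 51., 140.]), np.int32(419), np.float64(0.0471), array([0.8554, 0.5556]), -47.3, (144, 67))
(array([281., 151.]), np.int32(176), np.float64(0.0564), array([ 0.7455, -0.025 ]), 74.8, (68, 38))
(array([389., 155.]), np.int32(138), np.float64(0.0488), array([ 0.6898, -0.2979]), 39.8, (68, 30))
(array([341., 200.]), np.int32(1502), np.float64(0.056), array([ 0.5903, -0.1539]), 8.4, (140, 64))
(array([136., 181.]), np.int32(185), np.float64(0.0495), array([0.7132, 0.3428]), -44.0, (62, 32))
(array([279., 207.]), np.int32(1384), np.float64(0.0443), array([0.5974, 0.0025]), -5.8, (140, 62))
(array([151., 193.]), np.int32(87), np.float64(0.0495), array([0.6828, 0.3135]), -47.5, (61, 21))
(array([221., 213.]), np.int32(1423), np.float64(0.0442)
[... 1941 characters left out ...]
))
(array([341., 200.]), np.int32(1561), np.float64(0.0559), array([ 0.5903, -0.1539]), 8.4, (140, 64))
(array([279., 208.]), np.int32(1401), np.float64(0.0442), array([0.5974, 0.0025]), -5.7, (141, 62))
(array([221., 213.]), np.int32(1457), np.float64(0.0441), array([0.6072, 0.1477]), -3.1, (141, 62))
(array([129., 302.]), np.int32(1596), np.float64(0.0347), array([0.4259, 0.3862]), 8.4, (241, 185))
(array([337., 259.]), np.int32(339), np.float64(0.0395), array([ 0.4495, -0.1176]), 41.8, (60, 32))
(array([242., 275.]), np.int32(327), np.float64(0.0398), array([0.4475, 0.1169]), 20.0, (60, 32))
(array([110., 277.]), np.int32(382), np.float64(0.0435), array([0.4916, 0.4333]), -86.0, (59, 33))
```

```bash
cat >> h.py <<'E'
def plan(*wps, start=None):
    """wps: (x,y,z,yaw of tool y axis deg); prints tool-frame shift per leg, each from the predicted end of the one before"""
    s=telemetry.observe(); R=np.array(s['tool_rot']); p=np.array(s['position'])
    print('t',round(s['time_s'],2),'p',p.round(4),'yaw',round(np.degrees(np.arctan2(R[1,1],R[0,1])),2),'w',round(s['grip_width'],4),'F',np.round(s['ft_force'],1))
    yaw=np.degrees(np.arctan2(R[1,1],R[0,1])); first=True
    for x,y,z,a in wps:
        d=np.array([x,y,z])-p; t=R.T@d*100; turn=(yaw-a+180)%360-180
        print(f'tx {t[0]:.2f} ty {t[1]:.2f} tz {t[2]:.2f} turn {turn:.1f} rows {max(np.linalg.norm(d)/.0417,abs(turn)/7.16):.1f}')
        p=np.array([x,y,z]); yaw=a; c,q=np.cos(np.radians(a)),np.sin(np.radians(a))
        R=np.array([[-q,c,0],[c,q,0],[0,0,-1.]])
R2=lambda a:np.array([[np.cos(np.radians(a)),-np.sin(np.radians(a))],[np.sin(np.radians(a)),np.cos(np.radians(a))]])
TRAY=np.array([.4259,.3862]); TY=8.4; PL=np.array([.4428,-.3863]); PY=-1.0
tr=lambda x,y:TRAY+R2(TY)@[x,y]
E
python3 - <<'E'
from h import *
plan((.295,.324,.2,95),(.4475,.117,.12,110),(.4475,.117,.028,110))
print(env.tip_extent, tr(-.062,.04),tr(-.062,-.04))
E
```

```text
t 0.1 p [0.1444 0.5305 0.2478] yaw 74.77 w 0.0853 F [ 0.9 -0.5  0.7]
tx -19.96 ty -15.96 tz 4.79 turn -20.2 rows 6.2
tx -13.39 ty -21.95 tz 8.00 turn -15.0 rows 6.5
tx 0.00 ty 0.00 tz 9.20 turn 0.0 rows 2.2
0.017 [0.35872179 0.41671375] [0.37040844 0.33757196]
```

>>> apply_moves(
  motion=[
    {"tx":-14,"ty":-11,"tz":3,"turn":-20,"jaw":1},
    {"tx":-14,"ty":-11,"tz":3,"turn":-20,"jaw":1},
    {"tx":-14,"ty":-11,"tz":3,"turn":-20,"jaw":1},
    {"tx":-14,"ty":-11,"tz":3,"turn":-20,"jaw":1},
    {"tx":-14,"ty":-11,"tz":3,"turn":-20,"jaw":1},
  ],
)

```text
time_s: 0.52
position: [0.2516, 0.3848, 0.217]
tool_rot: [[-0.997, -0.083, -0.001], [-0.083, 0.997, -0.003], [0.002, -0.003, -1.0]]
ft_force: [-0.1, 0.2, 0.8]
grip_width: 0.0854
```

Run:
```python
from h import *
plan((.355,.24,.19,110),(.4475,.117,.12,110),(.4475,.117,.028,110))
```

```text
t 0.52 p [0.2516 0.3848 0.217 ] yaw 94.76 w 0.0854 F [-0.1  0.2  0.8]
tx -9.11 ty -15.28 tz 2.73 turn -15.2 rows 4.3
tx -4.49 ty -14.72 tz 7.00 turn 0.0 rows 4.1
tx 0.00 ty 0.00 tz 9.20 turn 0.0 rows 2.2
```

>>> apply_moves(
  motion=[
    {"tx":-9.1,"ty":-15.3,"tz":2.7,"turn":-15.2,"jaw":1},
    {"tx":-9.1,"ty":-15.3,"tz":2.7,"turn":-15.2,"jaw":1},
    {"tx":-9.1,"ty":-15.3,"tz":2.7,"turn":-15.2,"jaw":1},
    {"tx":-9.1,"ty":-15.3,"tz":2.7,"turn":-15.2,"jaw":1},
    {"tx":-9.1,"ty":-15.3,"tz":2.7,"turn":-15.2,"jaw":1},
  ],
)

```text
time_s: 0.93
position: [0.3559, 0.2374, 0.1898]
tool_rot: [[-0.94, -0.341, -0.002], [-0.341, 0.94, -0.003], [0.003, -0.002, -1.0]]
ft_force: [0.6, 0.3, -0.6]
grip_width: 0.085
```

>>> apply_moves(
  motion=[
    {"tx":-4.5,"ty":-14.7,"tz":7,"turn":0,"jaw":1},
    {"tx":-4.5,"ty":-14.7,"tz":7,"turn":0,"jaw":1},
    {"tx":-4.5,"ty":-14.7,"tz":7,"turn":0,"jaw":1},
    {"tx":-4.5,"ty":-14.7,"tz":7,"turn":0,"jaw":1},
    {"tx":-4.5,"ty":-14.7,"tz":7,"turn":0,"jaw":1},
  ],
)

```text
time_s: 1.35
position: [0.4504, 0.1102, 0.1175]
tool_rot: [[-0.942, -0.337, -0.004], [-0.337, 0.942, -0.004], [0.005, -0.003, -1.0]]
ft_force: [-0.2, 0.2, -0.3]
grip_width: 0.0851
```

```bash
cat >> h.py <<'E'
def reds(name,fn=None):
    im,d,p,W=snap(name,fn); i=im.astype(int)
    red=(i[...,0]>60)&(i[...,0]>2*i[...,1])&(i[...,0]>2*i[...,2])
    for b in blobs(W,d,cv2.morphologyEx(red.astype(np.uint8),cv2.MORPH_CLOSE,np.ones((5,5)))>0,.033,.06,60): print(name,b)
E
python3 - <<'E'
from h import *
reds('wrist','w1.png'); reds('top')
plan((.4475,.117,.028,110))
E
```

```text
wrist (array([290., 222.]), np.int32(2709), np.float64(0.0401), array([0.4448, 0.1184]), 19.2, (58, 31))
top (array([336., 259.]), np.int32(197), np.float64(0.0399), array([ 0.4494, -0.1166]), 41.3, (56, 29))
top (array([109., 277.]), np.int32(267), np.float64(0.0437), array([0.4912, 0.4338]), -86.3, (59, 31))
t 1.45 p [0.4484 0.1132 0.1191] yaw 109.76 w 0.0856 F [0.3 0.7 0.5]
tx -0.09 ty 0.40 tz 9.11 turn -0.2 rows 2.2
```

View pics/w1.png

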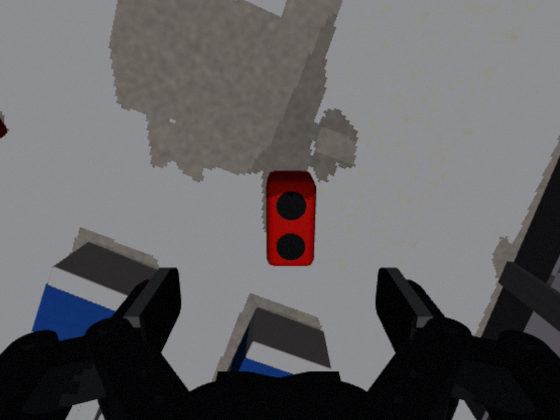

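Wrist view shows adapter (290,220) aligned between the jaws. Descend and grip.

>>> apply_moves(
  motion=[
    {"tx":0,"ty":0.4,"tz":5,"turn":0,"jaw":1},
    {"tx":0,"ty":0.4,"tz":9.1,"turn":0,"jaw":1},
    {"tx":0,"ty":0.4,"tz":9.1,"turn":0,"jaw":1},
    {"tx":0,"ty":0.4,"tz":9.1,"turn":0,"jaw":1},
    {"tx":0,"ty":0.4,"tz":9.1,"turn":0,"jaw":1},
  ],
  squeeze=40,
)

```text
time_s: 1.87
position: [0.4469, 0.1175, 0.0294]
tool_rot: [[-0.941, -0.339, -0.003], [-0.339, 0.941, -0.003], [0.004, -0.002, -1.0]]
ft_force: [0.2, 0.3, 0.2]
grip_width: 0.0852
```

>>> apply_moves(
  motion=[
    {"tx":0,"ty":0,"tz":0,"turn":0,"jaw":-1},
    {"tx":0,"ty":0,"tz":0,"turn":0,"jaw":-1},
    {"tx":0,"ty":0,"tz":0,"turn":0,"jaw":-1},
    {"tx":0,"ty":0,"tz":0,"turn":0,"jaw":-1},
    {"tx":0,"ty":0,"tz":0,"turn":0,"jaw":-1},
  ],
)

```text
time_s: 2.28
position: [0.4473, 0.1175, 0.0303]
tool_rot: [[-0.941, -0.339, -0.002], [-0.339, 0.941, -0.003], [0.003, -0.002, -1.0]]
ft_force: [-0.4, -0.6, 4.8]
grip_width: 0.0314
```

>>> apply_moves(
  motion=[
    {"tx":0,"ty":0,"tz":0,"turn":0,"jaw":-1},
    {"tx":0,"ty":0,"tz":0,"turn":0,"jaw":-1},
    {"tx":0,"ty":0,"tz":0,"turn":0,"jaw":-1},
    {"tx":0,"ty":0,"tz":0,"turn":0,"jaw":-1},
    {"tx":0,"ty":0,"tz":0,"turn":0,"jaw":-1},
  ],
)

```text
time_s: 2.7
position: [0.4472, 0.1174, 0.0303]
tool_rot: [[-0.941, -0.339, -0.002], [-0.339, 0.941, -0.003], [0.003, -0.002, -1.0]]
ft_force: [-0.4, -1.1, 1.4]
grip_width: 0.0318
```

>>> apply_moves(
  motion=[
    {"tx":0,"ty":0,"tz":-4,"turn":0,"jaw":-1},
    {"tx":0,"ty":0,"tz":-8,"turn":0,"jaw":-1},
    {"tx":0,"ty":0,"tz":-12,"turn":0,"jaw":-1},
    {"tx":0,"ty":0,"tz":-12,"turn":0,"jaw":-1},
    {"tx":0,"ty":0,"tz":-12,"turn":0,"jaw":-1},
  ],
)

```text
time_s: 3.12
position: [0.4481, 0.1179, 0.1519]
tool_rot: [[-0.941, -0.339, 0.002], [-0.339, 0.941, -0.003], [-0.001, -0.004, -1.0]]
ft_force: [-0.1, 0.1, -0.0]
grip_width: 0.0316
```

Run:
```python
from h import *
a=tr(-.062,.04)
m=(np.array([.4475,.117])+a)/2
plan((*m,.155,104),(*a,.155,98.4),(*a,.034,98.4))
reds('top');reds('wrist','w2.png')
```

```text
t 3.12 p [0.4481 0.1179 0.1519] yaw 109.82 w 0.0316 F [-0.1  0.1 -0. ]
tx -0.82 ty 15.54 tz -0.37 turn 5.8 rows 3.7
tx 0.68 ty 15.61 tz 0.00 turn 5.6 rows 3.7
tx 0.00 ty 0.00 tz 12.10 turn 0.0 rows 2.9
top (array([336., 258.]), np.int32(191), np.float64(0.0399), array([ 0.4494, -0.1164]), 41.7, (56, 29))
top (array([109., 277.]), np.int32(260), np.float64(0.0438), array([0.491 , 0.4344]), -86.1, (60, 31))
```

>>> apply_moves(
  motion=[
    {"tx":-0.8,"ty":15.5,"tz":-0.4,"turn":5.8,"jaw":-1},
    {"tx":-0.8,"ty":15.5,"tz":-0.4,"turn":5.8,"jaw":-1},
    {"tx":-0.8,"ty":15.5,"tz":-0.4,"turn":5.8,"jaw":-1},
    {"tx":-0.8,"ty":15.5,"tz":-0.4,"turn":5.8,"jaw":-1},
    {"tx":-0.8,"ty":15.5,"tz":-0.4,"turn":5.8,"jaw":-1},
  ],
)

```text
time_s: 3.63
position: [0.3993, 0.2702, 0.1517]
tool_rot: [[-0.969, -0.247, -0.007], [-0.247, 0.969, -0.003], [0.008, -0.001, -1.0]]
ft_force: [-0.8, -1.3, -0.4]
grip_width: 0.0312
```

>>> apply_moves(
  motion=[
    {"tx":0.7,"ty":15.6,"tz":0,"turn":5.6,"jaw":-1},
    {"tx":0.7,"ty":15.6,"tz":0,"turn":5.6,"jaw":-1},
    {"tx":0.7,"ty":15.6,"tz":0,"turn":5.6,"jaw":-1},
    {"tx":0.7,"ty":15.6,"tz":0,"turn":5.6,"jaw":-1},
    {"tx":0.7,"ty":15.6,"tz":0,"turn":5.6,"jaw":-1},
  ],
)

```text
time_s: 4.05
position: [0.3517, 0.4236, 0.1495]
tool_rot: [[-0.988, -0.155, -0.01], [-0.155, 0.988, -0.004], [0.01, -0.002, -1.0]]
ft_force: [-1.1, -0.6, 0.1]
grip_width: 0.0312
```

>>> apply_moves(
  motion=[
    {"tx":0,"ty":0,"tz":0,"turn":0,"jaw":-1},
    {"tx":0,"ty":0,"tz":0,"turn":0,"jaw":-1},
  ],
)

```text
time_s: 4.22
position: [0.3512, 0.4231, 0.1478]
tool_rot: [[-0.988, -0.156, -0.012], [-0.156, 0.988, -0.006], [0.013, -0.004, -1.0]]
ft_force: [-0.2, -0.7, -1.0]
grip_width: 0.0317
```

Run:
```python
from h import *
a=tr(-.062,.04)
plan((*a,.035,98.4))
reds('wrist','w2.png')
```

```text
t 4.22 p [0.3512 0.4231 0.1478] yaw 98.98 w 0.0317 F [-0.2 -0.7 -1. ]
tx -0.79 ty -0.71 tz 11.27 turn 0.6 rows 2.7
wrist (array([265., 364.]), np.int32(872), np.float64(0.044), array([0.4808, 0.4356]), -86.5, (59, 16))
```

View pics/w2.png

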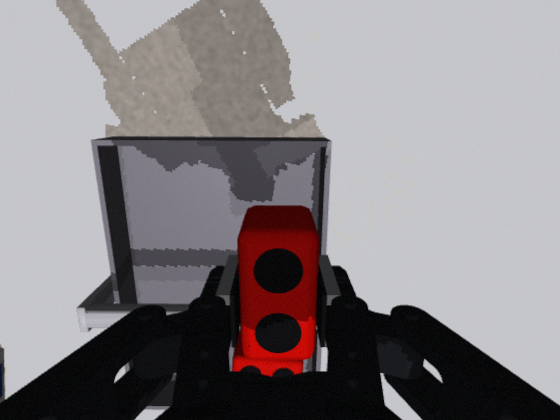

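The adapter (279,280) is held firmly and upright over the tray's far-left quarter; correct by ~1 cm while lowering.

>>> apply_moves(
  motion=[
    {"tx":-0.8,"ty":-0.7,"tz":3,"turn":0.6,"jaw":-1},
    {"tx":-0.8,"ty":-0.7,"tz":6,"turn":0.6,"jaw":-1},
    {"tx":-0.8,"ty":-0.7,"tz":9,"turn":0.6,"jaw":-1},
    {"tx":-0.8,"ty":-0.7,"tz":11.2,"turn":0.6,"jaw":-1},
    {"tx":-0.8,"ty":-0.7,"tz":11.2,"turn":0.6,"jaw":-1},
  ],
)

```text
time_s: 4.68
position: [0.3593, 0.4144, 0.0333]
tool_rot: [[-0.99, -0.142, -0.015], [-0.142, 0.99, -0.008], [0.016, -0.006, -1.0]]
ft_force: [-0.1, -0.1, -0.3]
grip_width: 0.0311
```

>>> apply_moves(
  motion=[
    {"tx":0,"ty":0,"tz":0,"turn":0,"jaw":-0.1},
    {"tx":0,"ty":0,"tz":0,"turn":0,"jaw":-0.1},
    {"tx":0,"ty":0,"tz":0,"turn":0,"jaw":-0.1},
    {"tx":0,"ty":0,"tz":0,"turn":0,"jaw":-0.1},
  ],
)

```text
time_s: 5.02
position: [0.3597, 0.4142, 0.0338]
tool_rot: [[-0.99, -0.142, -0.014], [-0.142, 0.99, -0.007], [0.015, -0.005, -1.0]]
ft_force: [0.4, 0.5, -0.4]
grip_width: 0.0384
```

>>> apply_moves(
  motion=[
    {"tx":0,"ty":0,"tz":-4,"turn":0,"jaw":-0.1},
    {"tx":0,"ty":0,"tz":-8,"turn":0,"jaw":-0.1},
    {"tx":0,"ty":0,"tz":-12,"turn":0,"jaw":-0.1},
    {"tx":0,"ty":0,"tz":-12,"turn":0,"jaw":1},
  ],
)

```text
time_s: 5.35
position: [0.3638, 0.4169, 0.1617]
tool_rot: [[-0.99, -0.142, -0.003], [-0.142, 0.99, 0.001], [0.003, 0.001, -1.0]]
ft_force: [0.9, 1.0, 0.9]
grip_width: 0.0489
```

Run:
```python
from h import *
reds('wrist'); reds('top')
plan((.38,.25,.155,108),(.415,.07,.155,125),(.449,-.1175,.155,131.8),(.449,-.1175,.030,131.8))
```

```text
wrist (array([275., 198.]), np.int32(2182), np.float64(0.0441), array([0.3566, 0.4147]), 8.5, (59, 32))
wrist (array([279., 344.]), np.int32(1718), np.float64(0.0438), array([0.4882, 0.4362]), -85.3, (59, 32))
top (array([336., 258.]), np.int32(193), np.float64(0.04), array([ 0.4495, -0.1163]), 40.5, (55, 28))
top (array([109., 277.]), np.int32(269), np.float64(0.0436), array([0.491 , 0.4342]), -87.2, (60, 31))
top (array([124., 332.]), np.int32(206), np.float64(0.0436), array([0.3607, 0.4119]), 8.2, (57, 30))
t 5.45 p [0.3618 0.4153 0.1557] yaw 98.15 w 0.0637 F [-0.1  0.3 -0.8]
tx 0.54 ty -16.63 tz 0.13 turn -9.8 rows 4.0
tx 2.23 ty -18.20 tz 0.00 turn -17.0 rows 4.4
tx 7.97 ty -17.31 tz 0.00 turn -6.8 rows 4.6
tx 0.00 ty 0.00 tz 12.50 turn 0.0 rows 3.0
```

Adapter 1 rests on the tray floor (top at 44 mm, yaw 8.4). On to the second.

>>> apply_moves(
  motion=[
    {"tx":0.5,"ty":-16.6,"tz":0.1,"turn":-9.8,"jaw":1},
    {"tx":0.5,"ty":-16.6,"tz":0.1,"turn":-9.8,"jaw":1},
    {"tx":0.5,"ty":-16.6,"tz":0.1,"turn":-9.8,"jaw":1},
    {"tx":0.5,"ty":-16.6,"tz":0.1,"turn":-9.8,"jaw":1},
    {"tx":0.5,"ty":-16.6,"tz":0.1,"turn":-9.8,"jaw":1},
  ],
)

```text
time_s: 5.87
position: [0.3802, 0.2452, 0.1542]
tool_rot: [[-0.953, -0.304, -0.014], [-0.304, 0.953, -0.007], [0.016, -0.003, -1.0]]
ft_force: [1.0, 0.5, 0.3]
grip_width: 0.0854
```

>>> apply_moves(
  motion=[
    {"tx":2.2,"ty":-18.2,"tz":0,"turn":-17,"jaw":1},
    {"tx":2.2,"ty":-18.2,"tz":0,"turn":-17,"jaw":1},
    {"tx":2.2,"ty":-18.2,"tz":0,"turn":-17,"jaw":1},
    {"tx":2.2,"ty":-18.2,"tz":0,"turn":-17,"jaw":1},
    {"tx":2.2,"ty":-18.2,"tz":0,"turn":-17,"jaw":1},
  ],
)

```text
time_s: 6.28
position: [0.414, 0.0631, 0.1542]
tool_rot: [[-0.822, -0.569, -0.016], [-0.569, 0.822, -0.007], [0.017, 0.003, -1.0]]
ft_force: [0.5, -0.1, -0.0]
grip_width: 0.0851
```

>>> apply_moves(
  motion=[
    {"tx":8,"ty":-17.3,"tz":0,"turn":-6.8,"jaw":1},
    {"tx":8,"ty":-17.3,"tz":0,"turn":-6.8,"jaw":1},
    {"tx":8,"ty":-17.3,"tz":0,"turn":-6.8,"jaw":1},
    {"tx":8,"ty":-17.3,"tz":0,"turn":-6.8,"jaw":1},
    {"tx":8,"ty":-17.3,"tz":0,"turn":-6.8,"jaw":1},
  ],
)

```text
time_s: 6.7
position: [0.4465, -0.1273, 0.1541]
tool_rot: [[-0.75, -0.661, -0.017], [-0.661, 0.75, -0.007], [0.017, 0.006, -1.0]]
ft_force: [-0.2, 0.9, -0.1]
grip_width: 0.0855
```

Run:
```python
from h import *
reds('wrist'); reds('top')
plan((.449,-.1175,.030,131.8))
```

```text
wrist (array([284., 219.]), np.int32(2003), np.float64(0.0401), array([ 0.4467, -0.1176]), 41.7, (58, 31))
top (array([109., 277.]), np.int32(260), np.float64(0.0437), array([0.4911, 0.434 ]), -84.7, (59, 31))
top (array([122., 331.]), np.int32(290), np.float64(0.0439), array([0.3605, 0.4128]), 8.1, (57, 32))
t 6.8 p [ 0.4472 -0.1285  0.1539] yaw 131.22 w 0.0853 F [ 0.5  1.2 -0.5]
tx -1.07 ty 0.64 tz 12.38 turn -0.6 rows 3.0
```

>>> apply_moves(
  motion=[
    {"tx":-1,"ty":0.7,"tz":3,"turn":-0.6,"jaw":1},
    {"tx":-1,"ty":0.7,"tz":7,"turn":-0.6,"jaw":1},
    {"tx":-1,"ty":0.7,"tz":10,"turn":-0.6,"jaw":1},
    {"tx":-1,"ty":0.7,"tz":12.4,"turn":-0.6,"jaw":1},
    {"tx":-1,"ty":0.7,"tz":12.4,"turn":-0.6,"jaw":1},
  ],
)

```text
time_s: 7.22
position: [0.4455, -0.1155, 0.0258]
tool_rot: [[-0.745, -0.667, -0.025], [-0.667, 0.745, -0.003], [0.02, 0.014, -1.0]]
ft_force: [-1.5, 0.4, 0.0]
grip_width: 0.0851
```

>>> apply_moves(
  motion=[
    {"tx":0,"ty":0,"tz":0,"turn":0,"jaw":-1},
    {"tx":0,"ty":0,"tz":0,"turn":0,"jaw":-1},
    {"tx":0,"ty":0,"tz":0,"turn":0,"jaw":-1},
    {"tx":0,"ty":0,"tz":0,"turn":0,"jaw":-1},
    {"tx":0,"ty":0,"tz":0,"turn":0,"jaw":-1},
  ],
)

```text
time_s: 7.63
position: [0.4461, -0.1157, 0.0271]
tool_rot: [[-0.745, -0.667, -0.022], [-0.667, 0.745, -0.004], [0.019, 0.012, -1.0]]
ft_force: [-0.4, 1.0, 2.7]
grip_width: 0.0314
```

>>> apply_moves(
  motion=[
    {"tx":0,"ty":0,"tz":-4,"turn":0,"jaw":-1},
    {"tx":0,"ty":0,"tz":-8,"turn":0,"jaw":-1},
    {"tx":0,"ty":0,"tz":-12.5,"turn":0,"jaw":-1},
    {"tx":0,"ty":0,"tz":-12.5,"turn":0,"jaw":-1},
    {"tx":0,"ty":0,"tz":-12.5,"turn":0,"jaw":-1},
  ],
)

```text
time_s: 8.05
position: [0.4498, -0.1156, 0.1546]
tool_rot: [[-0.745, -0.667, -0.017], [-0.667, 0.745, -0.007], [0.017, 0.006, -1.0]]
ft_force: [0.1, -0.4, -0.6]
grip_width: 0.0312
```

Run:
```python
from h import *
a=tr(-.062,-.04); p=np.array([.449,-.1175])
f=lambda k:p+(a-p)*k
plan((*f(.34),.155,120),(*f(.68),.155,108),(*a,.155,98.4),(*a,.035,98.4))
```

```text
t 8.05 p [ 0.4498 -0.1156  0.1546] yaw 131.85 w 0.0312 F [ 0.1 -0.4 -0.6]
tx -8.15 ty 13.21 tz -0.10 turn 11.9 rows 3.7
tx -5.42 ty 14.74 tz 0.00 turn 12.0 rows 3.8
tx -2.11 ty 14.63 tz 0.00 turn 9.6 rows 3.5
tx 0.00 ty 0.00 tz 12.00 turn 0.0 rows 2.9
```

>>> apply_moves(
  motion=[
    {"tx":-8.2,"ty":13.2,"tz":-0.2,"turn":11.9,"jaw":-1},
    {"tx":-8.2,"ty":13.2,"tz":-0.2,"turn":11.9,"jaw":-1},
    {"tx":-8.2,"ty":13.2,"tz":-0.2,"turn":11.9,"jaw":-1},
    {"tx":-8.2,"ty":13.2,"tz":-0.2,"turn":11.9,"jaw":-1},
    {"tx":-8.2,"ty":13.2,"tz":-0.2,"turn":11.9,"jaw":-1},
  ],
)

```text
time_s: 8.47
position: [0.4202, 0.042, 0.1549]
tool_rot: [[-0.864, -0.503, -0.02], [-0.503, 0.864, -0.005], [0.02, 0.006, -1.0]]
ft_force: [-0.0, -0.4, -1.1]
grip_width: 0.0316
```

>>> apply_moves(
  motion=[
    {"tx":-5.4,"ty":14.7,"tz":0,"turn":12,"jaw":-1},
    {"tx":-5.4,"ty":14.7,"tz":0,"turn":12,"jaw":-1},
    {"tx":-5.4,"ty":14.7,"tz":0,"turn":12,"jaw":-1},
    {"tx":-5.4,"ty":14.7,"tz":0,"turn":12,"jaw":-1},
    {"tx":-5.4,"ty":14.7,"tz":0,"turn":12,"jaw":-1},
  ],
)

```text
time_s: 8.88
position: [0.3906, 0.2004, 0.1534]
tool_rot: [[-0.948, -0.317, -0.023], [-0.317, 0.948, -0.005], [0.023, 0.003, -1.0]]
ft_force: [-1.0, -0.2, -0.1]
grip_width: 0.0315
```

>>> apply_moves(
  motion=[
    {"tx":-2.1,"ty":14.6,"tz":0,"turn":9.6,"jaw":-1},
    {"tx":-2.1,"ty":14.6,"tz":0,"turn":9.6,"jaw":-1},
    {"tx":-2.1,"ty":14.6,"tz":0,"turn":9.6,"jaw":-1},
    {"tx":-2.1,"ty":14.6,"tz":0,"turn":9.6,"jaw":-1},
    {"tx":-2.1,"ty":14.6,"tz":0,"turn":9.6,"jaw":-1},
  ],
)

```text
time_s: 9.3
position: [0.3627, 0.3493, 0.1519]
tool_rot: [[-0.987, -0.159, -0.024], [-0.159, 0.987, -0.004], [0.025, -0.0, -1.0]]
ft_force: [-0.8, -1.9, -1.4]
grip_width: 0.0315
```

Run:
```python
from h import *
get_image('top')
a=tr(-.062,-.04)
plan((*a,.033,98.4))
```

```text
t 9.35 p [0.3632 0.3471 0.1518] yaw 99.11 w 0.0314 F [ 0.  -1.6 -1.2]
tx -0.86 ty -1.03 tz 11.86 turn 0.7 rows 2.9
```

>>> apply_moves(
  motion=[
    {"tx":-0.9,"ty":-1,"tz":3,"turn":0.7,"jaw":-1},
    {"tx":-0.9,"ty":-1,"tz":6,"turn":0.7,"jaw":-1},
    {"tx":-0.9,"ty":-1,"tz":9,"turn":0.7,"jaw":-1},
    {"tx":-0.9,"ty":-1,"tz":11.8,"turn":0.7,"jaw":-1},
    {"tx":-0.9,"ty":-1,"tz":11.8,"turn":0.7,"jaw":-1},
  ],
)

```text
time_s: 9.77
position: [0.3699, 0.3357, 0.0297]
tool_rot: [[-0.989, -0.145, -0.03], [-0.145, 0.989, -0.009], [0.031, -0.004, -1.0]]
ft_force: [-0.8, -0.1, -1.2]
grip_width: 0.0313
```

>>> apply_moves(
  motion=[
    {"tx":0,"ty":0,"tz":0,"turn":0,"jaw":-0.1},
    {"tx":0,"ty":0,"tz":0,"turn":0,"jaw":-0.1},
    {"tx":0,"ty":0,"tz":0,"turn":0,"jaw":-0.1},
    {"tx":0,"ty":0,"tz":0,"turn":0,"jaw":-0.1},
  ],
)

```text
time_s: 10.1
position: [0.3703, 0.3355, 0.0302]
tool_rot: [[-0.989, -0.144, -0.029], [-0.144, 0.99, -0.008], [0.03, -0.004, -1.0]]
ft_force: [-0.3, 0.3, -0.2]
grip_width: 0.0383
```

>>> apply_moves(
  motion=[
    {"tx":0,"ty":0,"tz":-4,"turn":0,"jaw":-0.1},
    {"tx":0,"ty":0,"tz":-8,"turn":0,"jaw":-0.1},
    {"tx":0,"ty":0,"tz":-12,"turn":0,"jaw":-0.1},
    {"tx":0,"ty":0,"tz":-12,"turn":0,"jaw":1},
  ],
)

```text
time_s: 10.43
position: [0.3763, 0.3379, 0.1576]
tool_rot: [[-0.989, -0.145, -0.017], [-0.145, 0.989, -0.002], [0.017, 0.0, -1.0]]
ft_force: [1.2, -0.3, 0.5]
grip_width: 0.0493
```

```bash
cat >> h.py <<'E'
def cartons(name='top',fn=None):
    im,d,p,W=snap(name,fn); m=np.ones(d.shape,bool)
    for b in blobs(W,d,m,.036,.18,500):
        if 110<b[4+1][0]<160: print(name,b)
E
python3 - <<'E'
from h import *
reds('wrist'); reds('top'); cartons('top')
a=np.array([.372,.338]); p=np.array([.5903,-.1539])
f=lambda k:a+(p-a)*k
plan((*f(.33),.16,98.4),(*f(.66),.16,98.4),(*p,.16,98.4),(*p,.045,98.4))
E
```

```text
wrist (array([276., 201.]), np.int32(2230), np.float64(0.0441), array([0.3685, 0.336 ]), 9.2, (59, 31))
wrist (array([380., 200.]), np.int32(2259), np.float64(0.0441), array([0.3572, 0.4147]), 8.3, (60, 32))
wrist (array([339., 353.]), np.int32(249), np.float64(0.0436), array([0.4911, 0.4096]), 3.2, (30, 8))
top (array([109., 277.]), np.int32(255), np.float64(0.0435), array([0.4907, 0.4342]), -85.9, (60, 31))
top (array([157., 328.]), np.int32(91), np.float64(0.0434), array([0.3555, 0.3318]), -84.0, (32, 22))
top (array([ 37., 132.]), np.int32(2131), np.float64(0.0792), array([0.8797, 0.5789]), -14.5, (123, 89))
top (array([342., 200.]), np.int32(1484), np.float64(0.0561), array([ 0.5902, -0.1536]), 8.2, (140, 63))
top (array([279., 207.]), np.int32(1382), np.float64(0.0442), array([0.5973, 0.0024]), -5.9, (140, 62))
top (array([221., 212.]), np.int32(1406), np.float64(0.0442), array([0.6072, 0.1479]), -3.2, (141, 63))
t 10.58 p [0.3735 0.3363 0.1504] yaw 98.3 w 0.071 F [ 0.   0.5 -0.7]
tx -4.63 ty -16.92 tz -1.03 turn -0.1 rows 4.2
tx -4.76 ty -17.11 tz 0.00 turn 0.0 rows 4.3
tx -4.90 ty -17.63 tz 0.00 turn 0.0 rows 4.4
tx 0.00 ty 0.00 tz 11.50 turn 0.0 rows 2.8
```

Both strays are in the tray (tops at 44 mm). Now the 56 mm carton.

>>> apply_moves(
  motion=[
    {"tx":-4.6,"ty":-16.9,"tz":-1,"turn":0,"jaw":1},
    {"tx":-4.6,"ty":-16.9,"tz":-1,"turn":0,"jaw":1},
    {"tx":-4.6,"ty":-16.9,"tz":-1,"turn":0,"jaw":1},
    {"tx":-4.6,"ty":-16.9,"tz":-1,"turn":0,"jaw":1},
    {"tx":-4.6,"ty":-16.9,"tz":-1,"turn":0,"jaw":1},
  ],
)

```text
time_s: 11.0
position: [0.4452, 0.1714, 0.1587]
tool_rot: [[-0.99, -0.14, -0.03], [-0.14, 0.99, -0.009], [0.031, -0.005, -1.0]]
ft_force: [0.8, 0.3, -0.2]
grip_width: 0.0855
```

>>> apply_moves(
  motion=[
    {"tx":-4.8,"ty":-17.1,"tz":0,"turn":0,"jaw":1},
    {"tx":-4.8,"ty":-17.1,"tz":0,"turn":0,"jaw":1},
    {"tx":-4.8,"ty":-17.1,"tz":0,"turn":0,"jaw":1},
    {"tx":-4.8,"ty":-17.1,"tz":0,"turn":0,"jaw":1},
    {"tx":-4.8,"ty":-17.1,"tz":0,"turn":0,"jaw":1},
  ],
)

```text
time_s: 11.42
position: [0.5178, 0.0049, 0.1566]
tool_rot: [[-0.99, -0.137, -0.032], [-0.137, 0.991, -0.01], [0.033, -0.005, -0.999]]
ft_force: [-0.7, -0.1, 0.1]
grip_width: 0.0855
```

>>> apply_moves(
  motion=[
    {"tx":-4.9,"ty":-16.6,"tz":0,"turn":0,"jaw":1},
    {"tx":-4.9,"ty":-16.6,"tz":0,"turn":0,"jaw":1},
    {"tx":-4.9,"ty":-16.6,"tz":0,"turn":0,"jaw":1},
    {"tx":-4.9,"ty":-16.6,"tz":0,"turn":0,"jaw":1},
    {"tx":-4.9,"ty":-16.6,"tz":0,"turn":0,"jaw":1},
  ],
)

```text
time_s: 11.83
position: [0.5901, -0.1576, 0.1537]
tool_rot: [[-0.99, -0.134, -0.033], [-0.133, 0.991, -0.01], [0.034, -0.005, -0.999]]
ft_force: [-1.7, 0.9, -0.1]
grip_width: 0.0857
```

Run:
```python
from h import *
get_image('top')
plan((.589,-.1539,.042,98.4))
print(telemetry.observe()['tool_rot'].round(3))
```

```text
t 11.88 p [ 0.5899 -0.1569  0.1536] yaw 97.66 w 0.0855 F [-1.3 -0.9 -0.2]
tx -0.34 ty 0.37 tz 11.16 turn -0.7 rows 2.7
[[-0.991 -0.133 -0.034]
 [-0.133  0.991 -0.009]
 [ 0.035 -0.005 -0.999]]
```

>>> apply_moves(
  motion=[
    {"tx":-0.3,"ty":0.4,"tz":4,"turn":-0.7,"jaw":1},
    {"tx":-0.3,"ty":0.4,"tz":8,"turn":-0.7,"jaw":1},
    {"tx":-0.3,"ty":0.4,"tz":11,"turn":-0.7,"jaw":1},
    {"tx":-0.3,"ty":0.4,"tz":11,"turn":-0.7,"jaw":1},
    {"tx":-0.3,"ty":0.4,"tz":11,"turn":-0.7,"jaw":-1},
  ],
  squeeze=60,
)

```text
time_s: 12.3
position: [0.5878, -0.1524, 0.0425]
tool_rot: [[-0.989, -0.146, -0.037], [-0.146, 0.989, -0.008], [0.038, -0.002, -0.999]]
ft_force: [0.6, -0.1, 0.3]
grip_width: 0.0755
```

>>> apply_moves(
  motion=[
    {"tx":0,"ty":0,"tz":0,"turn":0,"jaw":-1},
    {"tx":0,"ty":0,"tz":0,"turn":0,"jaw":-1},
    {"tx":0,"ty":0,"tz":0,"turn":0,"jaw":-1},
    {"tx":0,"ty":0,"tz":0,"turn":0,"jaw":-1},
  ],
)

```text
time_s: 12.63
position: [0.5887, -0.1524, 0.0446]
tool_rot: [[-0.989, -0.146, -0.034], [-0.146, 0.989, -0.009], [0.035, -0.004, -0.999]]
ft_force: [-1.2, 1.7, 7.1]
grip_width: 0.061
```

>>> apply_moves(
  motion=[
    {"tx":0,"ty":0,"tz":-4,"turn":0,"jaw":-1},
    {"tx":0,"ty":0,"tz":-8,"turn":0,"jaw":-1},
    {"tx":0,"ty":0,"tz":-10,"turn":0,"jaw":-1},
    {"tx":0,"ty":0,"tz":-10,"turn":0,"jaw":-1},
  ],
)

```text
time_s: 12.97
position: [0.594, -0.1521, 0.1506]
tool_rot: [[-0.989, -0.147, -0.025], [-0.146, 0.989, -0.013], [0.026, -0.009, -1.0]]
ft_force: [-0.1, -0.3, -2.2]
grip_width: 0.0607
```

Run:
```python
from h import *
cartons()
m=(np.array([.5903,-.1539])+PL)/2
plan((*m,.15,93),(*PL,.15,89),(*PL,.055,89))
```

```text
top (array([ 37., 132.]), np.int32(2135), np.float64(0.0794), array([0.8795, 0.5795]), -13.8, (122, 92))
top (array([279., 207.]), np.int32(1379), np.float64(0.0443), array([0.5974, 0.0026]), -5.6, (140, 62))
top (array([221., 212.]), np.int32(1408), np.float64(0.0442), array([0.6073, 0.1478]), -3.6, (141, 63))
t 13.02 p [ 0.5929 -0.1517  0.1475] yaw 98.42 w 0.0611 F [-0.6 -0.3 -1.4]
tx 9.29 ty -10.60 tz 0.10 turn 5.4 rows 3.4
tx 7.97 ty -11.22 tz 0.00 turn 4.0 rows 3.3
tx 0.00 ty 0.00 tz 9.50 turn 0.0 rows 2.3
```

>>> apply_moves(
  motion=[
    {"tx":9.3,"ty":-10.6,"tz":0,"turn":5.4,"jaw":-1},
    {"tx":9.3,"ty":-10.6,"tz":0,"turn":5.4,"jaw":-1},
    {"tx":9.3,"ty":-10.6,"tz":0,"turn":5.4,"jaw":-1},
    {"tx":9.3,"ty":-10.6,"tz":0,"turn":5.4,"jaw":-1},
    {"tx":9.3,"ty":-10.6,"tz":0,"turn":5.4,"jaw":-1},
  ],
)

```text
time_s: 13.43
position: [0.5141, -0.2729, 0.1498]
tool_rot: [[-0.998, -0.048, -0.031], [-0.048, 0.999, -0.01], [0.032, -0.009, -0.999]]
ft_force: [0.6, 0.5, -2.6]
grip_width: 0.0606
```

>>> apply_moves(
  motion=[
    {"tx":8,"ty":-11,"tz":0,"turn":4,"jaw":-1},
    {"tx":8,"ty":-11,"tz":0,"turn":4,"jaw":-1},
    {"tx":8,"ty":-11,"tz":0,"turn":4,"jaw":-1},
    {"tx":8,"ty":-11,"tz":0,"turn":4,"jaw":-1},
    {"tx":8,"ty":-11,"tz":0,"turn":4,"jaw":-1},
  ],
)

```text
time_s: 13.85
position: [0.4378, -0.3885, 0.152]
tool_rot: [[-0.999, 0.025, -0.033], [0.025, 1.0, -0.009], [0.032, -0.01, -0.999]]
ft_force: [0.8, 0.7, -1.4]
grip_width: 0.061
```

Run:
```python
from h import *
get_image('top');get_image('top')
plan((.4412,-.3863,.0555,89))
```

```text
t 13.95 p [ 0.4397 -0.3856  0.1523] yaw 88.75 w 0.0606 F [ 0.2  0.2 -2.3]
tx -0.46 ty 0.02 tz 9.67 turn -0.2 rows 2.3
```

>>> apply_moves(
  motion=[
    {"tx":-0.4,"ty":0,"tz":3,"turn":0,"jaw":-1},
    {"tx":-0.4,"ty":0,"tz":6,"turn":0,"jaw":-1},
    {"tx":-0.4,"ty":0,"tz":8.5,"turn":0,"jaw":-1},
    {"tx":-0.4,"ty":0,"tz":9.6,"turn":0,"jaw":-1},
    {"tx":-0.4,"ty":0,"tz":9.6,"turn":0,"jaw":-1},
  ],
)

```text
time_s: 14.37
position: [0.4414, -0.3842, 0.0554]
tool_rot: [[-0.999, 0.02, -0.033], [0.02, 1.0, -0.005], [0.033, -0.006, -0.999]]
ft_force: [0.0, 0.0, -2.3]
grip_width: 0.0611
```

Run:
```python
from h import *
get_image('top')
plan((.4412,-.3863,.0555,89))
```

```text
t 14.42 p [ 0.4416 -0.3849  0.056 ] yaw 88.86 w 0.0611 F [-0.1  0.3 -1.9]
tx 0.03 ty -0.14 tz 0.06 turn -0.1 rows 0.0
```

Good; release, raise, and head for the middle carton.

>>> apply_moves(
  motion=[
    {"tx":0,"ty":-0.1,"tz":0.15,"turn":0,"jaw":-1},
    {"tx":0,"ty":-0.1,"tz":0.15,"turn":0,"jaw":1},
    {"tx":0,"ty":-0.1,"tz":0.1,"turn":0,"jaw":1},
    {"tx":0,"ty":-0.1,"tz":0.1,"turn":0,"jaw":1},
    {"tx":0,"ty":-0.1,"tz":0.1,"turn":0,"jaw":1},
  ],
)

```text
time_s: 14.83
position: [0.4417, -0.386, 0.0554]
tool_rot: [[-0.999, 0.02, -0.032], [0.02, 1.0, -0.008], [0.032, -0.008, -0.999]]
ft_force: [-0.0, -0.0, 0.3]
grip_width: 0.0853
```

>>> apply_moves(
  motion=[
    {"tx":0,"ty":0,"tz":0,"turn":0,"jaw":1},
    {"tx":0,"ty":0,"tz":-4,"turn":0,"jaw":1},
    {"tx":0,"ty":0,"tz":-8,"turn":0,"jaw":1},
    {"tx":0,"ty":0,"tz":-11,"turn":0,"jaw":1},
    {"tx":0,"ty":0,"tz":-11,"turn":0,"jaw":1},
  ],
)

```text
time_s: 15.25
position: [0.4468, -0.3869, 0.172]
tool_rot: [[-1.0, 0.02, -0.025], [0.02, 1.0, -0.017], [0.024, -0.017, -1.0]]
ft_force: [0.4, 0.3, 0.3]
grip_width: 0.0854
```

Run:
```python
from h import *
cartons()
p=np.array([.5960,.0024]); f=lambda k:PL+(p-PL)*k
plan((*f(.35),.16,87),(*f(.68),.16,85.5),(*p,.16,84.2),(*p,.032,84.2))
```

```text
top (array([ 37., 132.]), np.int32(2131), np.float64(0.0792), array([0.8797, 0.5793]), -14.2, (122, 91))
top (array([279., 207.]), np.int32(1379), np.float64(0.0443), array([0.5971, 0.0026]), -5.5, (140, 62))
top (array([221., 213.]), np.int32(1411), np.float64(0.0442), array([0.6071, 0.148 ]), -3.0, (140, 62))
top (array([444., 243.]), np.int32(1322), np.float64(0.0657), array([ 0.4452, -0.3756]), -5.2, (144, 75))
top (array([225., 381.]), np.int32(523), np.float64(0.1655), array([0.2251, 0.1748]), -47.6, (137, 40))
t 15.3 p [ 0.4461 -0.3861  0.1687] yaw 88.87 w 0.0854 F [-0.1 -0.2 -0.2]
tx -4.78 ty 13.69 tz 0.55 turn 1.9 rows 3.5
tx -4.38 ty 13.07 tz 0.00 turn 1.5 rows 3.3
tx -3.91 ty 12.78 tz 0.00 turn 1.3 rows 3.2
tx 0.00 ty 0.00 tz 12.80 turn 0.0 rows 3.1
```

>>> apply_moves(
  motion=[
    {"tx":-4.8,"ty":13.7,"tz":0.5,"turn":1.9,"jaw":1},
    {"tx":-4.8,"ty":13.7,"tz":0.5,"turn":1.9,"jaw":1},
    {"tx":-4.8,"ty":13.7,"tz":0.5,"turn":1.9,"jaw":1},
    {"tx":-4.8,"ty":13.7,"tz":0.5,"turn":1.9,"jaw":1},
    {"tx":-4.8,"ty":13.7,"tz":0.5,"turn":1.9,"jaw":1},
  ],
)

```text
time_s: 15.72
position: [0.4971, -0.2461, 0.1593]
tool_rot: [[-0.998, 0.049, -0.03], [0.049, 0.999, -0.011], [0.029, -0.012, -1.0]]
ft_force: [0.6, -0.0, -0.9]
grip_width: 0.0852
```

>>> apply_moves(
  motion=[
    {"tx":-4.4,"ty":13.0,"tz":0,"turn":1.5,"jaw":1},
    {"tx":-4.4,"ty":13.0,"tz":0,"turn":1.5,"jaw":1},
    {"tx":-4.4,"ty":13.0,"tz":0,"turn":1.5,"jaw":1},
    {"tx":-4.4,"ty":13.0,"tz":0,"turn":1.5,"jaw":1},
    {"tx":-4.4,"ty":13.0,"tz":0,"turn":1.5,"jaw":1},
  ],
)

```text
time_s: 16.13
position: [0.5477, -0.1158, 0.1553]
tool_rot: [[-0.997, 0.071, -0.031], [0.072, 0.997, -0.01], [0.03, -0.012, -0.999]]
ft_force: [-0.8, 0.3, 1.1]
grip_width: 0.0853
```

>>> apply_moves(
  motion=[
    {"tx":-3.9,"ty":12.2,"tz":0,"turn":1.3,"jaw":1},
    {"tx":-3.9,"ty":12.2,"tz":0,"turn":1.3,"jaw":1},
    {"tx":-3.9,"ty":12.2,"tz":0,"turn":1.3,"jaw":1},
    {"tx":-3.9,"ty":12.2,"tz":0,"turn":1.3,"jaw":1},
    {"tx":-3.9,"ty":12.2,"tz":0,"turn":1.3,"jaw":1},
  ],
)

```text
time_s: 16.55
position: [0.5955, 0.0037, 0.1516]
tool_rot: [[-0.995, 0.092, -0.032], [0.092, 0.996, -0.01], [0.031, -0.013, -0.999]]
ft_force: [-1.0, -0.3, 0.1]
grip_width: 0.0853
```

Run:
```python
from h import *
cartons()
plan((.596,.0024,.032,84.2))
```

```text
top (array([ 37., 132.]), np.int32(2130), np.float64(0.0792), array([0.8794, 0.5787]), -14.3, (123, 90))
top (array([220., 212.]), np.int32(1391), np.float64(0.0443), array([0.6072, 0.1481]), -3.4, (141, 63))
top (array([447., 243.]), np.int32(1786), np.float64(0.066), array([ 0.4443, -0.3844]), -0.8, (140, 65))
t 16.6 p [0.5951 0.0022 0.1518] yaw 84.64 w 0.0855 F [ 0.2 -0.   0.5]
tx -0.46 ty 0.18 tz 11.97 turn 0.4 rows 2.9
```

>>> apply_moves(
  motion=[
    {"tx":-0.4,"ty":0.1,"tz":4,"turn":0.4,"jaw":1},
    {"tx":-0.4,"ty":0.1,"tz":8,"turn":0.4,"jaw":1},
    {"tx":-0.4,"ty":0.1,"tz":11.8,"turn":0.4,"jaw":1},
    {"tx":-0.4,"ty":0.1,"tz":11.8,"turn":0.4,"jaw":1},
    {"tx":-0.4,"ty":0.1,"tz":11.8,"turn":0.4,"jaw":-1},
  ],
)

```text
time_s: 17.02
position: [0.5946, -0.0003, 0.0331]
tool_rot: [[-0.994, 0.103, -0.036], [0.103, 0.995, -0.009], [0.035, -0.013, -0.999]]
ft_force: [1.0, -0.8, 0.6]
grip_width: 0.0759
```

>>> apply_moves(
  motion=[
    {"tx":0,"ty":0,"tz":0,"turn":0,"jaw":-1},
    {"tx":0,"ty":0,"tz":0,"turn":0,"jaw":-1},
    {"tx":0,"ty":0,"tz":0,"turn":0,"jaw":-1},
    {"tx":0,"ty":0,"tz":0,"turn":0,"jaw":-1},
  ],
)

```text
time_s: 17.35
position: [0.5959, -0.0013, 0.0358]
tool_rot: [[-0.994, 0.103, -0.031], [0.103, 0.995, -0.011], [0.03, -0.014, -0.999]]
ft_force: [0.2, -3.7, 8.3]
grip_width: 0.0605
```

>>> apply_moves(
  motion=[
    {"tx":0,"ty":0,"tz":-4,"turn":0,"jaw":-1},
    {"tx":0,"ty":0,"tz":-8,"turn":0,"jaw":-1},
    {"tx":0,"ty":0,"tz":-12,"turn":0,"jaw":-1},
    {"tx":0,"ty":0,"tz":-14,"turn":0,"jaw":-1},
    {"tx":0,"ty":0,"tz":-14,"turn":0,"jaw":-1},
  ],
)

```text
time_s: 17.77
position: [0.6021, -0.0001, 0.1824]
tool_rot: [[-0.994, 0.103, -0.02], [0.103, 0.995, -0.014], [0.018, -0.016, -1.0]]
ft_force: [1.0, 0.1, -1.5]
grip_width: 0.0609
```

Run:
```python
from h import *
p=np.array([.5960,.0024]); f=lambda k:PL+(p-PL)*k
plan((*f(.66),.175,86),(*f(.33),.175,88),(*PL,.175,89))
```

```text
t 17.77 p [ 6.021e-01 -1.000e-04  1.824e-01] yaw 84.09 w 0.0609 F [ 1.   0.1 -1.5]
tx 4.44 ty -13.49 tz 1.03 turn -1.9 rows 3.4
tx 4.15 ty -13.15 tz 0.00 turn -2.0 rows 3.3
tx 4.60 ty -13.00 tz 0.00 turn -1.0 rows 3.3
```

>>> apply_moves(
  motion=[
    {"tx":4.4,"ty":-13.5,"tz":0.5,"turn":-1.9,"jaw":-1},
    {"tx":4.4,"ty":-13.5,"tz":0.5,"turn":-1.9,"jaw":-1},
    {"tx":4.4,"ty":-13.5,"tz":0.5,"turn":-1.9,"jaw":-1},
    {"tx":4.4,"ty":-13.5,"tz":0.5,"turn":-1.9,"jaw":-1},
    {"tx":4.4,"ty":-13.5,"tz":0.5,"turn":-1.9,"jaw":-1},
  ],
)

```text
time_s: 18.18
position: [0.5426, -0.1332, 0.18]
tool_rot: [[-0.997, 0.074, -0.021], [0.075, 0.997, -0.014], [0.02, -0.015, -1.0]]
ft_force: [-0.4, -0.3, -1.9]
grip_width: 0.061
```

>>> apply_moves(
  motion=[
    {"tx":4.2,"ty":-13.1,"tz":0,"turn":-2,"jaw":-1},
    {"tx":4.2,"ty":-13.1,"tz":0,"turn":-2,"jaw":-1},
    {"tx":4.2,"ty":-13.1,"tz":0,"turn":-2,"jaw":-1},
    {"tx":4.2,"ty":-13.1,"tz":0,"turn":-2,"jaw":-1},
    {"tx":4.2,"ty":-13.1,"tz":0,"turn":-2,"jaw":-1},
  ],
)

```text
time_s: 18.6
position: [0.4897, -0.2634, 0.1824]
tool_rot: [[-0.999, 0.043, -0.022], [0.044, 0.999, -0.014], [0.021, -0.015, -1.0]]
ft_force: [-0.1, 0.5, -2.6]
grip_width: 0.0605
```

>>> apply_moves(
  motion=[
    {"tx":4.5,"ty":-12,"tz":0,"turn":-1,"jaw":-1},
    {"tx":4.5,"ty":-12,"tz":0,"turn":-1,"jaw":-1},
    {"tx":4.5,"ty":-12,"tz":0,"turn":-1,"jaw":-1},
    {"tx":4.5,"ty":-12,"tz":0,"turn":-1,"jaw":-1},
    {"tx":4.5,"ty":-12,"tz":0,"turn":-1,"jaw":-1},
  ],
)

```text
time_s: 19.02
position: [0.439, -0.3823, 0.1845]
tool_rot: [[-0.999, 0.028, -0.022], [0.029, 1.0, -0.013], [0.022, -0.014, -1.0]]
ft_force: [-0.4, 0.2, -2.3]
grip_width: 0.0609
```

Run:
```python
from h import *
get_image('top')
plan((.4416,-.3863,.1035,89))
```

```text
t 19.07 p [ 0.4397 -0.3807  0.1846] yaw 88.48 w 0.0609 F [ 0.4  0.5 -3.1]
tx -0.38 ty -0.45 tz 8.11 turn -0.5 rows 1.9
```

>>> apply_moves(
  motion=[
    {"tx":-0.4,"ty":-0.5,"tz":2,"turn":-0.5,"jaw":-1},
    {"tx":-0.4,"ty":-0.5,"tz":5,"turn":-0.5,"jaw":-1},
    {"tx":-0.4,"ty":-0.5,"tz":7.5,"turn":-0.5,"jaw":-1},
    {"tx":-0.4,"ty":-0.5,"tz":8.1,"turn":-0.5,"jaw":-1},
    {"tx":-0.4,"ty":-0.5,"tz":8.1,"turn":-0.5,"jaw":-1},
  ],
)

```text
time_s: 19.48
position: [0.4424, -0.3841, 0.103]
tool_rot: [[-1.0, 0.016, -0.024], [0.016, 1.0, -0.01], [0.024, -0.01, -1.0]]
ft_force: [0.1, -0.0, -2.4]
grip_width: 0.0607
```

Run:
```python
from h import *
get_image('top')
plan((.4416,-.3863,.102,89))
```

```text
t 19.53 p [ 0.4427 -0.3848  0.1036] yaw 89.1 w 0.0608 F [-1.2 -0.3 -2.7]
tx 0.11 ty -0.15 tz 0.17 turn 0.1 rows 0.1
```

>>> apply_moves(
  motion=[
    {"tx":0.1,"ty":-0.1,"tz":0.2,"turn":0,"jaw":-1},
    {"tx":0.1,"ty":-0.1,"tz":0.2,"turn":0,"jaw":1},
    {"tx":0.1,"ty":-0.1,"tz":0.15,"turn":0,"jaw":1},
    {"tx":0.1,"ty":-0.1,"tz":0.15,"turn":0,"jaw":1},
    {"tx":0.1,"ty":-0.1,"tz":0.15,"turn":0,"jaw":1},
  ],
)

```text
time_s: 19.95
position: [0.4419, -0.3859, 0.1026]
tool_rot: [[-1.0, 0.016, -0.022], [0.016, 1.0, -0.012], [0.022, -0.013, -1.0]]
ft_force: [-1.2, 0.3, 0.4]
grip_width: 0.0855
```

>>> apply_moves(
  motion=[
    {"tx":0,"ty":0,"tz":0,"turn":0,"jaw":1},
    {"tx":0,"ty":0,"tz":-4,"turn":0,"jaw":1},
    {"tx":0,"ty":0,"tz":-8,"turn":0,"jaw":1},
    {"tx":0,"ty":0,"tz":-8,"turn":0,"jaw":1},
    {"tx":0,"ty":0,"tz":-8,"turn":0,"jaw":1},
  ],
)

```text
time_s: 20.37
position: [0.4441, -0.3856, 0.1849]
tool_rot: [[-1.0, 0.016, -0.019], [0.016, 1.0, -0.016], [0.019, -0.017, -1.0]]
ft_force: [0.2, 0.4, -0.6]
grip_width: 0.0855
```

Run:
```python
from h import *
p=np.array([.606,.148]); f=lambda k:PL+(p-PL)*k
plan((*f(.25),.18,88.3),(*f(.5),.18,87.6),(*f(.75),.175,87),(*p,.17,86.8))
```

```text
t 20.37 p [ 0.4441 -0.3856  0.1849] yaw 89.1 w 0.0855 F [ 0.2  0.4 -0.6]
tx -3.74 ty 13.35 tz 0.20 turn 0.8 rows 3.3
tx -3.68 ty 13.47 tz 0.00 turn 0.7 rows 3.3
tx -3.52 ty 13.52 tz 0.50 turn 0.6 rows 3.4
tx -3.38 ty 13.55 tz 0.50 turn 0.2 rows 3.4
```

>>> apply_moves(
  motion=[
    {"tx":-3.7,"ty":13.4,"tz":0.2,"turn":0.8,"jaw":1},
    {"tx":-3.7,"ty":13.4,"tz":0.2,"turn":0.8,"jaw":1},
    {"tx":-3.7,"ty":13.4,"tz":0.2,"turn":0.8,"jaw":1},
    {"tx":-3.7,"ty":13.4,"tz":0.2,"turn":0.8,"jaw":1},
    {"tx":-3.7,"ty":13.4,"tz":0.2,"turn":0.8,"jaw":1},
  ],
)

```text
time_s: 20.78
position: [0.4835, -0.2491, 0.1791]
tool_rot: [[-0.999, 0.026, -0.02], [0.026, 1.0, -0.015], [0.02, -0.015, -1.0]]
ft_force: [-0.3, 0.4, 0.7]
grip_width: 0.0853
```

>>> apply_moves(
  motion=[
    {"tx":-3.7,"ty":13.4,"tz":0,"turn":0.7,"jaw":1},
    {"tx":-3.7,"ty":13.4,"tz":0,"turn":0.7,"jaw":1},
    {"tx":-3.7,"ty":13.4,"tz":0,"turn":0.7,"jaw":1},
    {"tx":-3.7,"ty":13.4,"tz":0,"turn":0.7,"jaw":1},
    {"tx":-3.7,"ty":13.4,"tz":0,"turn":0.7,"jaw":1},
  ],
)

```text
time_s: 21.2
position: [0.5244, -0.114, 0.1756]
tool_rot: [[-0.999, 0.035, -0.021], [0.035, 0.999, -0.014], [0.021, -0.015, -1.0]]
ft_force: [0.0, -0.1, 0.1]
grip_width: 0.0851
```

>>> apply_moves(
  motion=[
    {"tx":-3.5,"ty":13.4,"tz":0,"turn":0.6,"jaw":1},
    {"tx":-3.5,"ty":13.4,"tz":0,"turn":0.6,"jaw":1},
    {"tx":-3.5,"ty":13.4,"tz":0,"turn":0.6,"jaw":1},
    {"tx":-3.5,"ty":13.4,"tz":0,"turn":0.6,"jaw":1},
    {"tx":-3.5,"ty":13.4,"tz":0,"turn":0.6,"jaw":1},
  ],
)

```text
time_s: 21.62
position: [0.5647, 0.0198, 0.172]
tool_rot: [[-0.999, 0.043, -0.022], [0.043, 0.999, -0.014], [0.021, -0.014, -1.0]]
ft_force: [0.2, 0.0, 0.1]
grip_width: 0.0856
```

>>> apply_moves(
  motion=[
    {"tx":-3.3,"ty":12.6,"tz":0,"turn":0,"jaw":1},
    {"tx":-3.3,"ty":12.6,"tz":0,"turn":0,"jaw":1},
    {"tx":-3.3,"ty":12.6,"tz":0,"turn":0,"jaw":1},
    {"tx":-3.3,"ty":12.6,"tz":0,"turn":0,"jaw":1},
    {"tx":-3.3,"ty":12.6,"tz":0,"turn":0,"jaw":1},
  ],
)

```text
time_s: 22.03
position: [0.6037, 0.144, 0.1685]
tool_rot: [[-0.999, 0.042, -0.023], [0.042, 0.999, -0.014], [0.022, -0.015, -1.0]]
ft_force: [-0.1, -0.5, -0.7]
grip_width: 0.0858
```

Run:
```python
from h import *
cartons()
plan((.606,.148,.034,86.8))
```

```text
top (array([ 37., 132.]), np.int32(2126), np.float64(0.0792), array([0.8798, 0.5788]), -15.4, (123, 91))
top (array([451., 241.]), np.int32(2360), np.float64(0.1093), array([ 0.4444, -0.384 ]), -0.5, (140, 66))
t 22.08 p [0.6034 0.1426 0.1687] yaw 87.53 w 0.0854 F [ 0.  -0.4  0.5]
tx -0.54 ty 0.76 tz 13.45 turn 0.7 rows 3.2
```

>>> apply_moves(
  motion=[
    {"tx":-0.5,"ty":0.7,"tz":3.5,"turn":0.7,"jaw":1},
    {"tx":-0.5,"ty":0.7,"tz":7.5,"turn":0.7,"jaw":1},
    {"tx":-0.5,"ty":0.7,"tz":11,"turn":0.7,"jaw":1},
    {"tx":-0.5,"ty":0.7,"tz":13.4,"turn":0.7,"jaw":1},
    {"tx":-0.5,"ty":0.7,"tz":13.4,"turn":0.7,"jaw":1},
  ],
)

```text
time_s: 22.5
position: [0.603, 0.1441, 0.0296]
tool_rot: [[-0.998, 0.058, -0.033], [0.059, 0.998, -0.015], [0.032, -0.017, -0.999]]
ft_force: [-0.1, 0.4, -0.1]
grip_width: 0.0853
```

>>> apply_moves(
  motion=[
    {"tx":0,"ty":0,"tz":0,"turn":0,"jaw":-1},
    {"tx":0,"ty":0,"tz":0,"turn":0,"jaw":-1},
    {"tx":0,"ty":0,"tz":0,"turn":0,"jaw":-1},
    {"tx":0,"ty":0,"tz":0,"turn":0,"jaw":-1},
    {"tx":0,"ty":0,"tz":0,"turn":0,"jaw":-1},
  ],
)

```text
time_s: 22.92
position: [0.6039, 0.1436, 0.0313]
tool_rot: [[-0.998, 0.058, -0.03], [0.059, 0.998, -0.016], [0.029, -0.017, -0.999]]
ft_force: [-0.7, -3.5, 5.6]
grip_width: 0.0612
```

>>> apply_moves(
  motion=[
    {"tx":0,"ty":0,"tz":-4,"turn":0,"jaw":-1},
    {"tx":0,"ty":0,"tz":-8,"turn":0,"jaw":-1},
    {"tx":0,"ty":0,"tz":-12,"turn":0,"jaw":-1},
    {"tx":0,"ty":0,"tz":-16,"turn":0,"jaw":-1},
    {"tx":0,"ty":0,"tz":-18,"turn":0,"jaw":-1},
  ],
)

```text
time_s: 23.33
position: [0.6102, 0.1467, 0.2173]
tool_rot: [[-0.998, 0.058, -0.022], [0.058, 0.998, -0.015], [0.021, -0.017, -1.0]]
ft_force: [1.2, -0.7, -1.2]
grip_width: 0.0612
```

Run:
```python
from h import *
p=np.array([.606,.148]); f=lambda k:PL+(p-PL)*k
get_image('top')
plan((*f(.75),.22,87),(*f(.5),.22,87.8),(*f(.25),.22,88.5),(*PL,.22,89))
```

```text
t 23.38 p [0.611  0.1468 0.2196] yaw 86.66 w 0.0611 F [ 0.6 -1.5  1.6]
tx 3.80 ty -13.48 tz 0.24 turn -0.3 rows 3.4
tx 3.38 ty -13.55 tz 0.00 turn -0.8 rows 3.3
tx 3.56 ty -13.50 tz 0.00 turn -0.7 rows 3.3
tx 3.73 ty -13.46 tz 0.00 turn -0.5 rows 3.3
```

>>> apply_moves(
  motion=[
    {"tx":3.8,"ty":-13.5,"tz":0,"turn":-0.3,"jaw":-1},
    {"tx":3.8,"ty":-13.5,"tz":0,"turn":-0.3,"jaw":-1},
    {"tx":3.8,"ty":-13.5,"tz":0,"turn":-0.3,"jaw":-1},
    {"tx":3.8,"ty":-13.5,"tz":0,"turn":-0.3,"jaw":-1},
    {"tx":3.8,"ty":-13.5,"tz":0,"turn":-0.3,"jaw":-1},
  ],
)

```text
time_s: 23.8
position: [0.5643, 0.0113, 0.2231]
tool_rot: [[-0.998, 0.057, -0.017], [0.057, 0.998, -0.016], [0.016, -0.017, -1.0]]
ft_force: [0.3, 0.2, -1.2]
grip_width: 0.0614
```

>>> apply_moves(
  motion=[
    {"tx":3.4,"ty":-13.5,"tz":0,"turn":-0.8,"jaw":-1},
    {"tx":3.4,"ty":-13.5,"tz":0,"turn":-0.8,"jaw":-1},
    {"tx":3.4,"ty":-13.5,"tz":0,"turn":-0.8,"jaw":-1},
    {"tx":3.4,"ty":-13.5,"tz":0,"turn":-0.8,"jaw":-1},
    {"tx":3.4,"ty":-13.5,"tz":0,"turn":-0.8,"jaw":-1},
  ],
)

```text
time_s: 24.22
position: [0.5222, -0.1241, 0.226]
tool_rot: [[-0.999, 0.046, -0.017], [0.046, 0.999, -0.016], [0.016, -0.017, -1.0]]
ft_force: [0.2, -0.6, -1.8]
grip_width: 0.061
```

>>> apply_moves(
  motion=[
    {"tx":3.6,"ty":-13.5,"tz":0,"turn":-0.7,"jaw":-1},
    {"tx":3.6,"ty":-13.5,"tz":0,"turn":-0.7,"jaw":-1},
    {"tx":3.6,"ty":-13.5,"tz":0,"turn":-0.7,"jaw":-1},
    {"tx":3.6,"ty":-13.5,"tz":0,"turn":-0.7,"jaw":-1},
    {"tx":3.6,"ty":-13.5,"tz":0,"turn":-0.7,"jaw":-1},
  ],
)

```text
time_s: 24.63
position: [0.4797, -0.2596, 0.2287]
tool_rot: [[-0.999, 0.037, -0.017], [0.037, 0.999, -0.017], [0.017, -0.017, -1.0]]
ft_force: [-0.9, -0.6, -1.5]
grip_width: 0.0606
```

>>> apply_moves(
  motion=[
    {"tx":3.7,"ty":-12.4,"tz":0,"turn":-0.5,"jaw":-1},
    {"tx":3.7,"ty":-12.4,"tz":0,"turn":-0.5,"jaw":-1},
    {"tx":3.7,"ty":-12.4,"tz":0,"turn":-0.5,"jaw":-1},
    {"tx":3.7,"ty":-12.4,"tz":0,"turn":-0.5,"jaw":-1},
    {"tx":3.7,"ty":-12.4,"tz":0,"turn":-0.5,"jaw":-1},
  ],
)

```text
time_s: 25.05
position: [0.4383, -0.3827, 0.2309]
tool_rot: [[-0.999, 0.03, -0.017], [0.03, 0.999, -0.016], [0.017, -0.017, -1.0]]
ft_force: [-1.0, 0.2, -1.5]
grip_width: 0.0609
```

Run:
```python
from h import *
get_image('top')
plan((.440,-.386,.143,89))
```

```text
t 25.1 p [ 0.4388 -0.3812  0.231 ] yaw 88.38 w 0.0607 F [ 0.4  0.5 -0.9]
tx -0.28 ty -0.34 tz 8.80 turn -0.6 rows 2.1
```

>>> apply_moves(
  motion=[
    {"tx":-0.2,"ty":-0.4,"tz":3,"turn":-0.6,"jaw":-1},
    {"tx":-0.2,"ty":-0.4,"tz":6,"turn":-0.6,"jaw":-1},
    {"tx":-0.2,"ty":-0.4,"tz":8,"turn":-0.6,"jaw":-1},
    {"tx":-0.2,"ty":-0.4,"tz":8.8,"turn":-0.6,"jaw":-1},
    {"tx":-0.2,"ty":-0.4,"tz":8.8,"turn":-0.6,"jaw":-1},
  ],
)

```text
time_s: 25.52
position: [0.4403, -0.3841, 0.1428]
tool_rot: [[-1.0, 0.015, -0.018], [0.016, 1.0, -0.014], [0.018, -0.014, -1.0]]
ft_force: [0.4, 0.2, -1.1]
grip_width: 0.0615
```

Run:
```python
from h import *
get_image('top')
plan((.440,-.386,.1415,89))
```

```text
t 25.57 p [ 0.4404 -0.3847  0.1435] yaw 89.12 w 0.061 F [ 1.   0.4 -1.4]
tx 0.04 ty -0.13 tz 0.20 turn 0.1 rows 0.1
```

>>> apply_moves(
  motion=[
    {"tx":0,"ty":-0.1,"tz":0.2,"turn":0,"jaw":-1},
    {"tx":0,"ty":-0.1,"tz":0.2,"turn":0,"jaw":1},
    {"tx":0,"ty":-0.1,"tz":0.15,"turn":0,"jaw":1},
    {"tx":0,"ty":-0.1,"tz":0.15,"turn":0,"jaw":1},
    {"tx":0,"ty":-0.1,"tz":0.15,"turn":0,"jaw":1},
  ],
)

```text
time_s: 25.98
position: [0.4405, -0.3857, 0.1424]
tool_rot: [[-1.0, 0.015, -0.016], [0.016, 1.0, -0.016], [0.016, -0.016, -1.0]]
ft_force: [0.4, 0.3, -0.1]
grip_width: 0.0854
```

>>> apply_moves(
  motion=[
    {"tx":0,"ty":0,"tz":0,"turn":0,"jaw":1},
    {"tx":0,"ty":0,"tz":-4,"turn":0,"jaw":1},
    {"tx":0,"ty":0,"tz":-8,"turn":0,"jaw":1},
    {"tx":0,"ty":0,"tz":-8,"turn":0,"jaw":1},
    {"tx":0,"ty":0,"tz":-8,"turn":0,"jaw":1},
  ],
)

```text
time_s: 26.4
position: [0.4423, -0.385, 0.2246]
tool_rot: [[-1.0, 0.015, -0.013], [0.016, 1.0, -0.02], [0.013, -0.02, -1.0]]
ft_force: [1.1, 0.4, -0.6]
grip_width: 0.0855
```

Run:
```python
from h import *
# arc towards the tray: radius ~.57, yaw 89 -> 8.4
A=[np.array([np.cos(np.radians(t)),np.sin(np.radians(t))])*.575 for t in(-27,-12,3,17,30)]
plan(*[(*a,.22,w) for a,w in zip(A,(72,55,38,22,8.4))],(*TRAY,.2,8.4))
```

```text
t 26.4 p [ 0.4423 -0.385   0.2246] yaw 89.11 w 0.0855 F [ 1.1  0.4 -0.6]
tx -6.81 ty 12.51 tz 0.13 turn 17.1 rows 3.4
tx -0.39 ty 15.01 tz 0.00 turn 17.0 rows 3.6
tx 7.62 ty 12.93 tz 0.00 turn 17.0 rows 3.6
tx 12.37 ty 6.58 tz 0.00 turn 16.0 rows 3.4
tx 13.01 ty -0.34 tz 0.00 turn 13.6 rows 3.1
tx 10.82 ty -5.69 tz 2.00 turn 0.0 rows 3.0
```

>>> apply_moves(
  motion=[
    {"tx":-6.8,"ty":12.5,"tz":0,"turn":17,"jaw":1},
    {"tx":-6.8,"ty":12.5,"tz":0,"turn":17,"jaw":1},
    {"tx":-6.8,"ty":12.5,"tz":0,"turn":17,"jaw":1},
    {"tx":-6.8,"ty":12.5,"tz":0,"turn":17,"jaw":1},
    {"tx":-6.8,"ty":12.5,"tz":0,"turn":17,"jaw":1},
  ],
)

```text
time_s: 26.82
position: [0.5135, -0.2571, 0.2201]
tool_rot: [[-0.953, 0.303, -0.015], [0.303, 0.953, -0.017], [0.009, -0.021, -1.0]]
ft_force: [-0.6, 0.1, 0.2]
grip_width: 0.0855
```

>>> apply_moves(
  motion=[
    {"tx":-0.4,"ty":15,"tz":0,"turn":17,"jaw":1},
    {"tx":-0.4,"ty":15,"tz":0,"turn":17,"jaw":1},
    {"tx":-0.4,"ty":15,"tz":0,"turn":17,"jaw":1},
    {"tx":-0.4,"ty":15,"tz":0,"turn":17,"jaw":1},
    {"tx":-0.4,"ty":15,"tz":0,"turn":17,"jaw":1},
  ],
)

```text
time_s: 27.23
position: [0.5634, -0.1105, 0.2156]
tool_rot: [[-0.825, 0.565, -0.016], [0.565, 0.825, -0.015], [0.005, -0.022, -1.0]]
ft_force: [-0.4, -0.7, -0.5]
grip_width: 0.0852
```

>>> apply_moves(
  motion=[
    {"tx":7.6,"ty":12.9,"tz":0,"turn":17,"jaw":1},
    {"tx":7.6,"ty":12.9,"tz":0,"turn":17,"jaw":1},
    {"tx":7.6,"ty":12.9,"tz":0,"turn":17,"jaw":1},
    {"tx":7.6,"ty":12.9,"tz":0,"turn":17,"jaw":1},
    {"tx":7.6,"ty":12.9,"tz":0,"turn":17,"jaw":1},
  ],
)

```text
time_s: 27.65
position: [0.5729, 0.0435, 0.2119]
tool_rot: [[-0.628, 0.778, -0.018], [0.778, 0.628, -0.014], [0.001, -0.023, -1.0]]
ft_force: [-0.4, 0.4, -1.0]
grip_width: 0.0853
```

Run:
```python
from h import *
im,d,p,W=snap('top','top1.png'); m=np.ones(d.shape,bool)
for b in blobs(W,d,m,.14,.17,500): print(b)
print('tray')
for b in blobs(W,d,m,.06,.08,300): print(b)
for b in blobs(W,d,m,.02,.1,800): print(b)
reds('top')
A=[np.array([np.cos(np.radians(t)),np.sin(np.radians(t))])*.575 for t in(-27,-12,3,17,30)]
plan(*[(*a,.22,w) for a,w in zip(A[3:],(22,8.4))],(*TRAY,.2,8.4))
```

```text
(array([464., 238.]), np.int32(1969), np.float64(0.1541), array([ 0.4453, -0.3843]), -0.4, (140, 65))
tray
(array([ 36., 132.]), np.int32(1025), np.float64(0.0783), array([0.8799, 0.5787]), -14.4, (123, 90))
(array([126., 302.]), np.int32(545), np.float64(0.0726), array([0.4253, 0.3852]), -81.4, (182, 19))
(array([ 38., 133.]), np.int32(2337), np.float64(0.0789), array([0.8799, 0.5787]), -14.6, (123, 90))
(array([129., 302.]), np.int32(1595), np.float64(0.0348), array([0.4258, 0.3851]), 8.9, (240, 183))
top (array([109., 277.]), np.int32(267), np.float64(0.0437), array([0.4906, 0.4339]), -86.3, (59, 31))
top (array([155., 321.]), np.int32(265), np.float64(0.0441), array([0.372 , 0.3343]), 9.6, (57, 31))
top (array([122., 331.]), np.int32(289), np.float64(0.0436), array([0.3604, 0.4127]), 8.9, (58, 32))
t 27.75 p [0.5732 0.0392 0.2121] yaw 38.74 w 0.0857 F [ 0.3 -0.   1.1]
tx 11.51 ty 6.22 tz -0.95 turn 16.7 rows 3.1
tx 13.01 ty -0.34 tz 0.00 turn 13.6 rows 3.1
tx 10.82 ty -5.69 tz 2.00 turn 0.0 rows 3.0
```

View pics/top1.png

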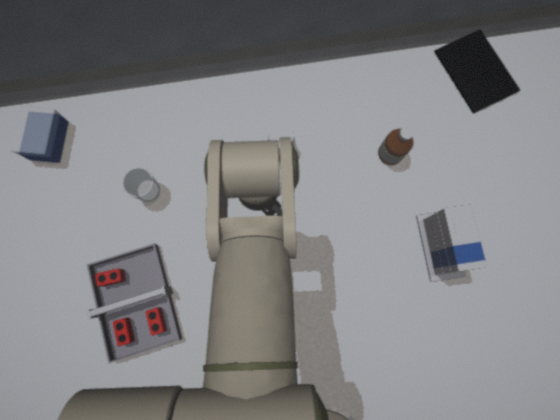

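Tray holds all three adapters flat, (109,277), (122,331), (155,321); the column top is at 154 mm, ~3 mm off centre, yaw −0.4°. Go for the handle.

>>> apply_moves(
  motion=[
    {"tx":11.5,"ty":6.2,"tz":-0.9,"turn":16.7,"jaw":1},
    {"tx":11.5,"ty":6.2,"tz":-0.9,"turn":16.7,"jaw":1},
    {"tx":11.5,"ty":6.2,"tz":-0.9,"turn":16.7,"jaw":1},
    {"tx":11.5,"ty":6.2,"tz":-0.9,"turn":16.7,"jaw":1},
    {"tx":11.5,"ty":6.2,"tz":-0.9,"turn":16.7,"jaw":1},
  ],
)

```text
time_s: 28.17
position: [0.5493, 0.1689, 0.2193]
tool_rot: [[-0.378, 0.926, -0.018], [0.926, 0.378, -0.015], [-0.007, -0.023, -1.0]]
ft_force: [-0.0, -0.6, 0.1]
grip_width: 0.0856
```

>>> apply_moves(
  motion=[
    {"tx":13,"ty":-0.3,"tz":0,"turn":13.6,"jaw":1},
    {"tx":13,"ty":-0.3,"tz":0,"turn":13.6,"jaw":1},
    {"tx":13,"ty":-0.3,"tz":0,"turn":13.6,"jaw":1},
    {"tx":13,"ty":-0.3,"tz":0,"turn":13.6,"jaw":1},
    {"tx":13,"ty":-0.3,"tz":0,"turn":13.6,"jaw":1},
  ],
)

```text
time_s: 28.58
position: [0.4972, 0.2883, 0.218]
tool_rot: [[-0.152, 0.988, -0.019], [0.988, 0.152, -0.016], [-0.013, -0.021, -1.0]]
ft_force: [0.6, -1.0, -0.2]
grip_width: 0.0853
```

>>> apply_moves(
  motion=[
    {"tx":10.2,"ty":-5.4,"tz":1,"turn":0,"jaw":1},
    {"tx":10.2,"ty":-5.4,"tz":1,"turn":0,"jaw":1},
    {"tx":10.2,"ty":-5.4,"tz":1,"turn":0,"jaw":1},
    {"tx":10.2,"ty":-5.4,"tz":1,"turn":0,"jaw":1},
    {"tx":10.2,"ty":-5.4,"tz":1,"turn":0,"jaw":1},
  ],
)

```text
time_s: 29.0
position: [0.429, 0.3797, 0.2074]
tool_rot: [[-0.153, 0.988, -0.019], [0.988, 0.153, -0.017], [-0.014, -0.021, -1.0]]
ft_force: [0.0, 0.8, -0.1]
grip_width: 0.0853
```

Run:
```python
from h import *
im,d,p,W=snap('wrist','w3.png')
for b in blobs(W,d,np.ones(d.shape,bool),.062,.08,200): print(b)
plan((.4255,.3855,.12,8.6),(.4255,.3855,.066,8.6))
print(telemetry.observe()['tool_rot'].round(3))
```

```text
(array([277., 177.]), np.int32(4074), np.float64(0.0734), array([0.4232, 0.3868]), -81.4, (182, 20))
(array([543., 291.]), np.int32(852), np.float64(0.0705), array([0.6702, 0.3299]), -86.2, (58, 17))
t 29.05 p [0.4296 0.3791 0.2075] yaw 8.68 w 0.0856 F [-0.5 -0.7 -0.2]
tx 0.82 ty -0.13 tz 8.75 turn 0.1 rows 2.1
tx 0.00 ty 0.00 tz 5.40 turn 0.0 rows 1.3
[[-0.151  0.988 -0.019]
 [ 0.988  0.151 -0.017]
 [-0.014 -0.021 -1.   ]]
```

View pics/w3.png

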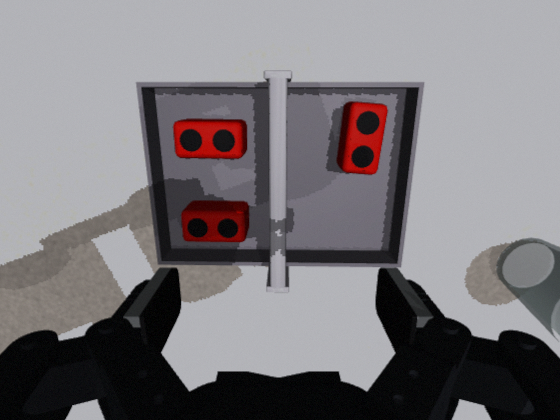

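The wrist view shows the handle bar (278,180) midway between the jaws; adapters are clear of the fingers' descent.

>>> apply_moves(
  motion=[
    {"tx":0.9,"ty":-0.1,"tz":4,"turn":0,"jaw":1},
    {"tx":0.9,"ty":-0.1,"tz":8,"turn":0,"jaw":1},
    {"tx":0.9,"ty":-0.1,"tz":11.5,"turn":0,"jaw":1},
    {"tx":0.9,"ty":-0.1,"tz":14,"turn":0,"jaw":1},
    {"tx":0.9,"ty":-0.1,"tz":14,"turn":0,"jaw":1},
  ],
  squeeze=100,
)

```text
time_s: 29.47
position: [0.4244, 0.3821, 0.0628]
tool_rot: [[-0.149, 0.989, -0.026], [0.989, 0.148, -0.022], [-0.018, -0.029, -0.999]]
ft_force: [-0.6, -0.2, -1.0]
grip_width: 0.0854
```

Run:
```python
from h import *
get_image('top')
plan((.4248,.3857,.066,8.6))
```

```text
t 29.52 p [0.4255 0.3832 0.0658] yaw 8.54 w 0.0855 F [0.4 0.1 0.7]
tx 0.25 ty -0.03 tz -0.02 turn -0.1 rows 0.1
```

>>> apply_moves(
  motion=[
    {"tx":0.2,"ty":0,"tz":0,"turn":0,"jaw":-1},
    {"tx":0.2,"ty":0,"tz":0,"turn":0,"jaw":-1},
    {"tx":0.2,"ty":0,"tz":0,"turn":0,"jaw":-1},
    {"tx":0.2,"ty":0,"tz":0,"turn":0,"jaw":-1},
    {"tx":0.2,"ty":0,"tz":0,"turn":0,"jaw":-1},
  ],
)

```text
time_s: 29.93
position: [0.4255, 0.3853, 0.0667]
tool_rot: [[-0.149, 0.989, -0.021], [0.989, 0.149, -0.018], [-0.015, -0.024, -1.0]]
ft_force: [0.0, -0.1, -0.7]
grip_width: 0.0256
```

>>> apply_moves(
  motion=[
    {"tx":0,"ty":0,"tz":0,"turn":0,"jaw":-1},
    {"tx":0,"ty":0,"tz":0,"turn":0,"jaw":-1},
    {"tx":0,"ty":0,"tz":0,"turn":0,"jaw":-1},
    {"tx":0,"ty":0,"tz":0,"turn":0,"jaw":-1},
  ],
)

```text
time_s: 30.27
position: [0.4256, 0.3855, 0.0673]
tool_rot: [[-0.149, 0.989, -0.02], [0.989, 0.149, -0.018], [-0.015, -0.023, -1.0]]
ft_force: [-2.6, -0.0, 5.7]
grip_width: 0.0116
```

>>> apply_moves(
  motion=[
    {"tx":0,"ty":0,"tz":-0.5,"turn":0,"jaw":-1},
    {"tx":0,"ty":0,"tz":-1.5,"turn":0,"jaw":-1},
    {"tx":0,"ty":0,"tz":-3,"turn":0,"jaw":-1},
    {"tx":0,"ty":0,"tz":-4.5,"turn":0,"jaw":-1},
    {"tx":0,"ty":0,"tz":-5,"turn":0,"jaw":-1},
  ],
)

```text
time_s: 30.68
position: [0.4272, 0.3868, 0.1195]
tool_rot: [[-0.149, 0.989, -0.018], [0.989, 0.149, -0.017], [-0.014, -0.02, -1.0]]
ft_force: [0.5, -0.1, -4.6]
grip_width: 0.0118
```

Run:
```python
from h import *
reds('top'); reds('wrist','w4.png'); plan()
print(telemetry.observe()['tool_rot'].round(3))
```

```text
t 30.78 p [0.4268 0.3866 0.1182] yaw 8.57 w 0.012 F [ 0.5 -0.5 -5.9]
[[-0.149  0.989 -0.019]
 [ 0.989  0.149 -0.017]
 [-0.014 -0.021 -1.   ]]
```

View pics/w4.png

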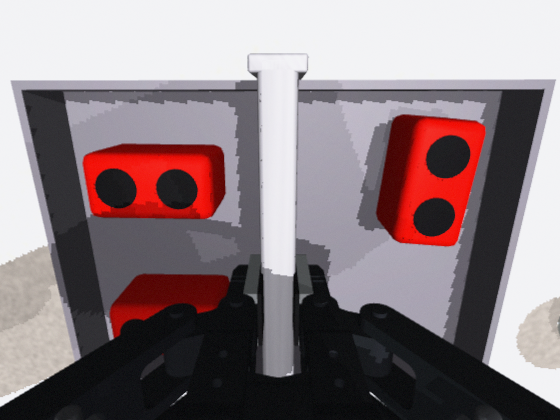

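Tray lifted level, force ≈5 N, all adapters in place. Raise to clear the column.

>>> apply_moves(
  motion=[
    {"tx":0,"ty":0,"tz":-1.5,"turn":0,"jaw":-1},
    {"tx":0,"ty":0,"tz":-3.5,"turn":0,"jaw":-1},
    {"tx":0,"ty":0,"tz":-5.5,"turn":0,"jaw":-1},
    {"tx":0,"ty":0,"tz":-7.5,"turn":0,"jaw":-1},
    {"tx":0,"ty":0,"tz":-9,"turn":0,"jaw":-1},
  ],
)

```text
time_s: 31.2
position: [0.4284, 0.3881, 0.2086]
tool_rot: [[-0.149, 0.989, -0.019], [0.989, 0.149, -0.018], [-0.014, -0.022, -1.0]]
ft_force: [0.0, 0.5, -4.6]
grip_width: 0.0118
```

>>> apply_moves(
  motion=[
    {"tx":0,"ty":0,"tz":-1.5,"turn":0,"jaw":-1},
    {"tx":0,"ty":0,"tz":-3.5,"turn":0,"jaw":-1},
    {"tx":0,"ty":0,"tz":-5.5,"turn":0,"jaw":-1},
    {"tx":0,"ty":0,"tz":-7.5,"turn":0,"jaw":-1},
    {"tx":0,"ty":0,"tz":-9,"turn":0,"jaw":-1},
  ],
)

```text
time_s: 31.62
position: [0.4301, 0.3896, 0.299]
tool_rot: [[-0.149, 0.989, -0.02], [0.989, 0.149, -0.018], [-0.015, -0.022, -1.0]]
ft_force: [1.0, 0.6, -4.8]
grip_width: 0.0117
```

Run:
```python
from h import *
get_image('top')
plan((.43,.30,.30,7.5),(.435,.20,.3,6.3),(.44,.10,.3,5),(.443,0,.3,3.5),(.443,-.1,.3,2),(.443,-.2,.3,.5),(.443,-.3,.3,-.8),(*PL,.3,-.8))
print(telemetry.observe()['tool_rot'].round(3),telemetry.observe()['q'].round(0))
```

```text
t 31.67 p [0.4306 0.39   0.3018] yaw 8.57 w 0.0119 F [ 0.4 -0.1 -1.9]
tx -8.88 ty -1.40 tz 0.32 turn 1.1 rows 2.2
tx -9.98 ty -0.81 tz 0.00 turn 1.2 rows 2.4
tx -9.99 ty -0.60 tz 0.00 turn 1.3 rows 2.4
tx -9.99 ty -0.57 tz 0.00 turn 1.5 rows 2.4
tx -9.98 ty -0.61 tz 0.00 turn 1.5 rows 2.4
tx -9.99 ty -0.35 tz 0.00 turn 1.5 rows 2.4
tx -10.00 ty -0.09 tz 0.00 turn 1.3 rows 2.4
tx -8.63 ty 0.10 tz 0.00 turn 0.0 rows 2.1
[[-0.149  0.989 -0.016]
 [ 0.989  0.149 -0.015]
 [-0.013 -0.018 -1.   ]] [31. 24. 62. -0. 95. 22.]
```

>>> apply_moves(
  motion=[
    {"tx":-1,"ty":-0.1,"tz":0,"turn":0.2,"jaw":-1},
    {"tx":-3,"ty":-0.4,"tz":0,"turn":0.4,"jaw":-1},
    {"tx":-5,"ty":-0.8,"tz":0,"turn":0.6,"jaw":-1},
    {"tx":-7,"ty":-1.1,"tz":0,"turn":0.9,"jaw":-1},
    {"tx":-9,"ty":-1.4,"tz":0,"turn":1.1,"jaw":-1},
  ],
)

```text
time_s: 32.08
position: [0.4295, 0.2972, 0.3012]
tool_rot: [[-0.13, 0.991, -0.019], [0.991, 0.13, -0.017], [-0.014, -0.021, -1.0]]
ft_force: [0.6, -0.6, -5.1]
grip_width: 0.0119
```

>>> apply_moves(
  motion=[
    {"tx":-2,"ty":-0.1,"tz":0,"turn":0.2,"jaw":-1},
    {"tx":-4,"ty":-0.3,"tz":0,"turn":0.4,"jaw":-1},
    {"tx":-6,"ty":-0.5,"tz":0,"turn":0.7,"jaw":-1},
    {"tx":-8,"ty":-0.7,"tz":0,"turn":1,"jaw":-1},
    {"tx":-10,"ty":-0.8,"tz":0,"turn":1.2,"jaw":-1},
  ],
)

```text
time_s: 32.5
position: [0.4336, 0.1953, 0.3009]
tool_rot: [[-0.109, 0.994, -0.022], [0.994, 0.108, -0.018], [-0.015, -0.024, -1.0]]
ft_force: [0.4, -0.6, -4.6]
grip_width: 0.012
```

>>> apply_moves(
  motion=[
    {"tx":-2,"ty":-0.1,"tz":0,"turn":0.2,"jaw":-1},
    {"tx":-4,"ty":-0.2,"tz":0,"turn":0.4,"jaw":-1},
    {"tx":-6,"ty":-0.3,"tz":0,"turn":0.7,"jaw":-1},
    {"tx":-8,"ty":-0.4,"tz":0,"turn":1,"jaw":-1},
    {"tx":-10,"ty":-0.5,"tz":0,"turn":1.3,"jaw":-1},
  ],
)

```text
time_s: 32.92
position: [0.4385, 0.094, 0.3009]
tool_rot: [[-0.085, 0.996, -0.026], [0.996, 0.085, -0.018], [-0.016, -0.027, -1.0]]
ft_force: [0.5, 0.0, -5.5]
grip_width: 0.0117
```

>>> apply_moves(
  motion=[
    {"tx":-2,"ty":-0.1,"tz":0,"turn":0.3,"jaw":-1},
    {"tx":-4,"ty":-0.2,"tz":0,"turn":0.6,"jaw":-1},
    {"tx":-6,"ty":-0.3,"tz":0,"turn":0.9,"jaw":-1},
    {"tx":-8,"ty":-0.4,"tz":0,"turn":1.2,"jaw":-1},
    {"tx":-10,"ty":-0.5,"tz":0,"turn":1.5,"jaw":-1},
  ],
)

```text
time_s: 33.33
position: [0.4409, -0.0073, 0.3008]
tool_rot: [[-0.059, 0.998, -0.029], [0.998, 0.058, -0.017], [-0.016, -0.03, -0.999]]
ft_force: [1.0, 0.1, -5.7]
grip_width: 0.0117
```

Run:
```python
from h import *
reds('wrist')
plan((.443,-.1,.3,2),(.443,-.2,.3,.5),(.443,-.3,.3,-.8),(*PL,.3,-.8))
```

```text
t 33.38 p [ 0.4414 -0.0101  0.3009] yaw 3.2 w 0.0118 F [ 2.1 -3.9 -4.4]
tx -8.98 ty -0.34 tz 0.26 turn 1.2 rows 2.2
tx -9.99 ty -0.35 tz 0.00 turn 1.5 rows 2.4
tx -10.00 ty -0.09 tz 0.00 turn 1.3 rows 2.4
tx -8.63 ty 0.10 tz 0.00 turn 0.0 rows 2.1
```

>>> apply_moves(
  motion=[
    {"tx":-1.5,"ty":-0.1,"tz":0,"turn":0.3,"jaw":-1},
    {"tx":-3,"ty":-0.1,"tz":0,"turn":0.5,"jaw":-1},
    {"tx":-5,"ty":-0.2,"tz":0,"turn":0.7,"jaw":-1},
    {"tx":-7,"ty":-0.3,"tz":0,"turn":1,"jaw":-1},
    {"tx":-9,"ty":-0.3,"tz":0,"turn":1.2,"jaw":-1},
  ],
)

```text
time_s: 33.8
position: [0.4423, -0.1009, 0.3009]
tool_rot: [[-0.035, 0.999, -0.031], [0.999, 0.034, -0.018], [-0.017, -0.032, -0.999]]
ft_force: [0.5, -0.2, -5.0]
grip_width: 0.0121
```

>>> apply_moves(
  motion=[
    {"tx":-2,"ty":-0.1,"tz":0,"turn":0.3,"jaw":-1},
    {"tx":-4,"ty":-0.1,"tz":0,"turn":0.6,"jaw":-1},
    {"tx":-6,"ty":-0.2,"tz":0,"turn":0.9,"jaw":-1},
    {"tx":-8,"ty":-0.3,"tz":0,"turn":1.2,"jaw":-1},
    {"tx":-10,"ty":-0.3,"tz":0,"turn":1.5,"jaw":-1},
  ],
)

```text
time_s: 34.22
position: [0.4417, -0.2017, 0.301]
tool_rot: [[-0.008, 0.999, -0.034], [1.0, 0.008, -0.016], [-0.016, -0.034, -0.999]]
ft_force: [0.5, -0.5, -5.3]
grip_width: 0.0121
```

>>> apply_moves(
  motion=[
    {"tx":-2,"ty":0,"tz":0,"turn":0.3,"jaw":-1},
    {"tx":-4,"ty":0,"tz":0,"turn":0.6,"jaw":-1},
    {"tx":-6,"ty":0,"tz":0,"turn":0.9,"jaw":-1},
    {"tx":-8,"ty":0,"tz":0,"turn":1.1,"jaw":-1},
    {"tx":-10,"ty":0,"tz":0,"turn":1.3,"jaw":-1},
  ],
)

```text
time_s: 34.63
position: [0.4416, -0.3024, 0.3008]
tool_rot: [[0.015, 0.999, -0.036], [1.0, -0.016, -0.014], [-0.015, -0.036, -0.999]]
ft_force: [-0.6, -0.0, -5.2]
grip_width: 0.012
```

>>> apply_moves(
  motion=[
    {"tx":-2,"ty":0,"tz":0,"turn":0,"jaw":-1},
    {"tx":-4,"ty":0,"tz":0,"turn":0,"jaw":-1},
    {"tx":-6,"ty":0,"tz":0,"turn":0,"jaw":-1},
    {"tx":-7,"ty":0,"tz":0,"turn":0,"jaw":-1},
    {"tx":-7.4,"ty":0,"tz":0,"turn":0,"jaw":-1},
  ],
)

```text
time_s: 35.05
position: [0.4397, -0.3775, 0.3]
tool_rot: [[0.017, 0.999, -0.038], [1.0, -0.017, -0.012], [-0.013, -0.038, -0.999]]
ft_force: [-0.7, 0.1, -5.0]
grip_width: 0.0119
```

Run:
```python
from h import *
get_image('top'); im,d,p,W=snap('top','top2.png'); m=np.ones(d.shape,bool)
for b in blobs(W,d,m,.225,.32,300): print(b)
reds('wrist','w5.png')
plan((.444,-.385,.24,-.8),(.444,-.385,.223,-.8)); print(telemetry.observe()['tool_rot'].round(3))
```

```text
(array([464., 220.]), np.int32(6239), np.float64(0.2397), array([ 0.4402, -0.3728]), -1.3, (241, 178))
(array([237., 401.]), np.int32(483), np.float64(0.278), array([0.2242, 0.1337]), 4.1, (89, 55))
t 35.2 p [ 0.4403 -0.3757  0.3012] yaw -0.88 w 0.012 F [-0.  -1.1 -6.2]
tx -0.85 ty 0.61 tz 6.12 turn -0.1 rows 1.5
tx 0.00 ty 0.00 tz 1.70 turn 0.0 rows 0.4
[[ 0.015  0.999 -0.037]
 [ 1.    -0.015 -0.013]
 [-0.013 -0.037 -0.999]]
```

View pics/w5.png

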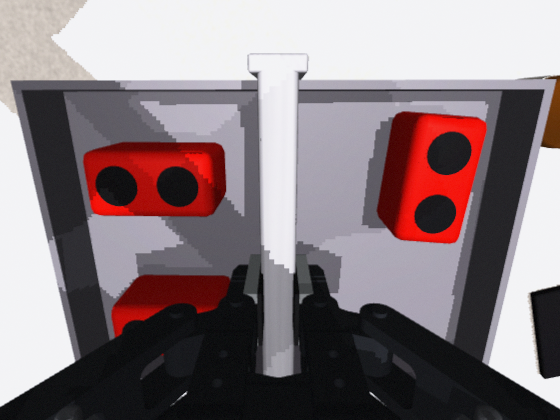

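View pics/top2.png

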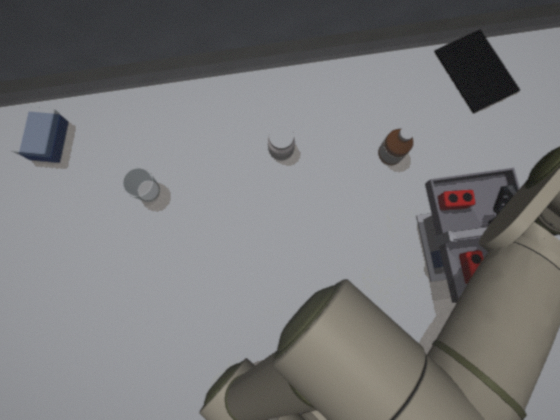

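Adapters are unmoved in the tray, the column's edge shows at (432,250) under it, bystanders in place. Lower.

>>> apply_moves(
  motion=[
    {"tx":-0.4,"ty":0.3,"tz":1.5,"turn":0,"jaw":-1},
    {"tx":-0.8,"ty":0.6,"tz":3.5,"turn":0,"jaw":-1},
    {"tx":-0.8,"ty":0.6,"tz":5.5,"turn":0,"jaw":-1},
    {"tx":-0.8,"ty":0.6,"tz":7,"turn":0,"jaw":-1},
    {"tx":-0.8,"ty":0.6,"tz":7.3,"turn":0,"jaw":-1},
  ],
)

```text
time_s: 35.62
position: [0.443, -0.3827, 0.2255]
tool_rot: [[0.014, 0.999, -0.04], [1.0, -0.014, -0.008], [-0.009, -0.04, -0.999]]
ft_force: [-1.0, 0.8, -5.1]
grip_width: 0.0118
```

Run:
```python
from h import *
get_image('top')
plan((.444,-.385,.222,-.8)); print(telemetry.observe()['tool_rot'].round(3))
```

```text
t 35.67 p [ 0.4432 -0.3832  0.2266] yaw -0.82 w 0.0118 F [-0.7 -0.1 -5. ]
tx -0.17 ty 0.10 tz 0.46 turn -0.0 rows 0.1
[[ 0.014  0.999 -0.039]
 [ 1.    -0.014 -0.01 ]
 [-0.01  -0.039 -0.999]]
```

>>> apply_moves(
  motion=[
    {"tx":-0.2,"ty":0.1,"tz":0.1,"turn":0,"jaw":-1},
    {"tx":-0.2,"ty":0.1,"tz":0.3,"turn":0,"jaw":-1},
    {"tx":-0.2,"ty":0.1,"tz":0.4,"turn":0,"jaw":-1},
    {"tx":-0.2,"ty":0.1,"tz":0.5,"turn":0,"jaw":-1},
    {"tx":-0.2,"ty":0.1,"tz":0.5,"turn":0,"jaw":-1},
  ],
)

```text
time_s: 36.08
position: [0.444, -0.3854, 0.2223]
tool_rot: [[0.014, 0.999, -0.038], [1.0, -0.014, -0.011], [-0.011, -0.038, -0.999]]
ft_force: [-0.3, 0.5, -2.8]
grip_width: 0.0116
```

Run:
```python
from h import *
get_image('top')
plan((.444,-.385,.2215,-.8))
```

```text
t 36.13 p [ 0.4441 -0.3854  0.2223] yaw -0.83 w 0.0118 F [-0.8  0.5 -2.6]
tx 0.04 ty -0.00 tz 0.08 turn -0.0 rows 0.0
```

>>> apply_moves(
  motion=[
    {"tx":0,"ty":0,"tz":0.1,"turn":0,"jaw":-1},
    {"tx":0,"ty":0,"tz":0.1,"turn":0,"jaw":-1},
    {"tx":0,"ty":0,"tz":0.1,"turn":0,"jaw":0.3},
    {"tx":0,"ty":0,"tz":0.1,"turn":0,"jaw":0.3},
    {"tx":0,"ty":0,"tz":0.1,"turn":0,"jaw":0.3},
  ],
)

```text
time_s: 36.55
position: [0.4441, -0.3856, 0.2216]
tool_rot: [[0.014, 0.999, -0.038], [1.0, -0.015, -0.011], [-0.012, -0.038, -0.999]]
ft_force: [-0.0, 0.5, -0.1]
grip_width: 0.0475
```

>>> apply_moves(
  motion=[
    {"tx":0,"ty":0,"tz":0,"turn":0,"jaw":0.3},
    {"tx":0,"ty":0,"tz":0,"turn":0,"jaw":0.3},
    {"tx":0,"ty":0,"tz":0,"turn":0,"jaw":0.3},
  ],
)

```text
time_s: 36.8
position: [0.4442, -0.3856, 0.2217]
tool_rot: [[0.014, 0.999, -0.038], [1.0, -0.014, -0.012], [-0.012, -0.037, -0.999]]
ft_force: [-0.5, -1.0, -0.5]
grip_width: 0.0555
```

>>> apply_moves(
  motion=[
    {"tx":0,"ty":0,"tz":-1,"turn":0,"jaw":0.3},
    {"tx":0,"ty":0,"tz":-3,"turn":0,"jaw":0.3},
    {"tx":0,"ty":0,"tz":-6,"turn":0,"jaw":0.3},
    {"tx":0,"ty":0,"tz":-9,"turn":0,"jaw":0.3},
    {"tx":0,"ty":0,"tz":-10,"turn":0,"jaw":0.3},
  ],
)

```text
time_s: 37.22
position: [0.4485, -0.3848, 0.3271]
tool_rot: [[0.014, 0.999, -0.033], [1.0, -0.014, -0.017], [-0.018, -0.033, -0.999]]
ft_force: [-0.3, 0.1, 0.4]
grip_width: 0.0559
```

>>> apply_moves(
  motion=[
    {"tx":4,"ty":0,"tz":-1,"turn":0,"jaw":0.3},
    {"tx":8,"ty":0,"tz":-1,"turn":0,"jaw":0.3},
    {"tx":12,"ty":0,"tz":-1,"turn":0,"jaw":0.3},
    {"tx":16,"ty":0,"tz":-1,"turn":0,"jaw":0.3},
    {"tx":20,"ty":0,"tz":-1,"turn":0,"jaw":0.3},
  ],
)

```text
time_s: 37.63
position: [0.4512, -0.1829, 0.3344]
tool_rot: [[0.014, 0.999, -0.032], [1.0, -0.015, -0.018], [-0.018, -0.032, -0.999]]
ft_force: [1.1, -1.0, -0.7]
grip_width: 0.0558
```

>>> apply_moves(
  motion=[
    {"tx":4,"ty":0,"tz":-1,"turn":0,"jaw":0.3},
    {"tx":8,"ty":0,"tz":-1,"turn":0,"jaw":0.3},
    {"tx":12,"ty":0,"tz":-1,"turn":0,"jaw":0.3},
    {"tx":16,"ty":0,"tz":-1,"turn":0,"jaw":0.3},
    {"tx":20,"ty":0,"tz":-1,"turn":0,"jaw":0.3},
  ],
)

```text
time_s: 38.05
position: [0.4539, 0.0192, 0.3417]
tool_rot: [[0.015, 0.999, -0.03], [1.0, -0.015, -0.018], [-0.019, -0.03, -0.999]]
ft_force: [0.7, -0.3, 0.2]
grip_width: 0.0553
```

Run:
```python
from h import *
plan()
im,d,p,W=snap('top','top3.png'); snap('scene','scene3.png'); m=np.ones(d.shape,bool); i=im.astype(int)
for b in blobs(W,d,m,.175,.24,800): print('tray',b)
for b in blobs(W,d,m,.215,.24,200): print('bar',b)
for b in blobs(W,d,(i[...,0]>60)&(i[...,0]>2*i[...,1]),.17,.22,80): print('red',b)
for b in blobs(W,d,m,.01,.152,80): print('low',b)
f=W[(W[...,2]>.15)&(W[...,2]<.163)&(abs(W[...,0]-.444)<.1)&(abs(W[...,1]+.386)<.07)]
c,*_=np.linalg.lstsq(np.c_[f[:,:2]-[.444,-.386],np.ones(len(f))],f[:,2],rcond=None);print('floor plane',c.round(4),len(f))
```

```text
t 38.05 p [0.4539 0.0192 0.3417] yaw -0.86 w 0.0553 F [ 0.7 -0.3  0.2]
tray (array([475., 235.]), np.int32(2172), np.float64(0.1884), array([ 0.4442, -0.384 ]), -0.5, (240, 183))
bar (array([480., 233.]), np.int32(688), np.float64(0.2268), array([ 0.444, -0.384]), 89.3, (183, 20))
red (array([446., 205.]), np.int32(313), np.float64(0.1976), array([ 0.5164, -0.3427]), 85.6, (57, 31))
red (array([497., 260.]), np.int32(418), np.float64(0.197), array([ 0.3839, -0.4243]), 2.1, (58, 33))
red (array([460., 267.]), np.int32(340), np.float64(0.1973), array([ 0.3843, -0.3426]), 0.9, (58, 31))
low (array([477.,  70.]), np.int32(3113), np.float64(0.0124), array([ 0.8996, -0.5985]), 17.2, (210, 153))
low (array([ 39., 134.]), np.int32(2453), np.float64(0.0788), array([0.8794, 0.5784]), -13.4, (123, 90))
low (array([281., 142.]), np.int32(776), np.float64(0.0883), array([ 0.7576, -0.0284]), 37.4, (65, 65))
low (array([396., 146.]), np.int32(933), np.float64(0.0998), array([ 0.6982, -0.3087]), 48.2, (67, 58))
low (array([140., 184.]), np.int32(814), np.float64(0.0624), array([0.7015, 0.3299]), 24.0, (76, 73))
low (array([330., 416.]), np.int32(103), np.float64(0.012), array([ 0.0977, -0.0416]), 80.8, (44, 18))
floor plane [-0.      0.0019  0.1582] 3648
```

View pics/top3.png

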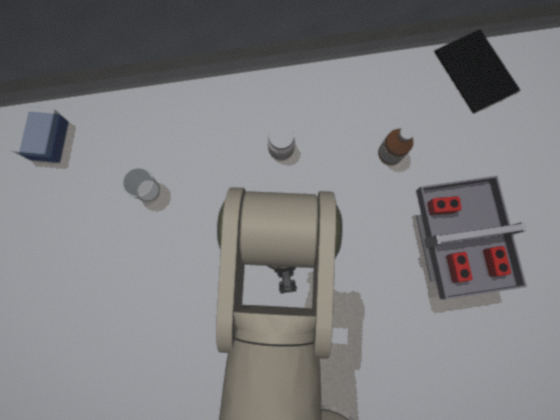

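View pics/scene3.png

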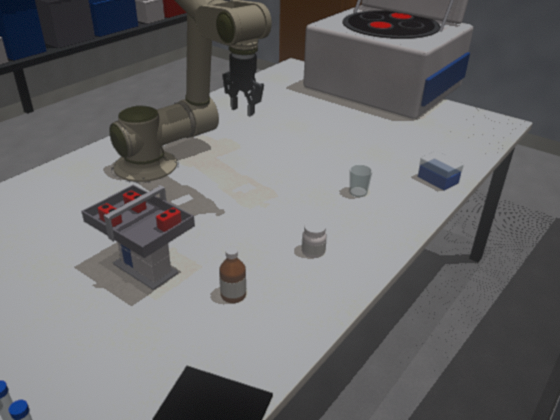

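The tray sits level on the column at (475,235), with three adapters on its floor. The bystanders haven't moved and the arm is clear. Let the arm settle, then hand in.

>>> apply_moves(
  motion=[
    {"tx":0,"ty":0,"tz":0,"turn":0,"jaw":0.3},
    {"tx":0,"ty":0,"tz":0,"turn":0,"jaw":0.3},
    {"tx":0,"ty":0,"tz":0,"turn":0,"jaw":0.3},
    {"tx":0,"ty":0,"tz":0,"turn":0,"jaw":0.3},
    {"tx":0,"ty":0,"tz":0,"turn":0,"jaw":0.3},
  ],
)

```text
time_s: 38.57
position: [0.4538, 0.0209, 0.3418]
tool_rot: [[0.01, 0.999, -0.03], [1.0, -0.01, -0.017], [-0.018, -0.03, -0.999]]
ft_force: [-0.0, 1.2, 0.4]
grip_width: 0.0553
```

```bash
python3 -c "
from rig import close_job
print(close_job())"
```

```text
the job is handed in; nothing more can be done
None
```

The job is done and handed in after about 39 s of robot time. I put the two stray adapters in the tray, stacked the three cartons on the plate with the 56 mm one at the bottom, then carried the tray level and set it on top.

Last checks, from the top camera:
- **Tray:** it sits about 3 mm from the plate's middle and 0.5° from its direction. Its floor is level and at the expected height of 158 mm.
- **Adapters:** all three lie on the tray floor, with tops at about 197 mm where 198 mm is expected.
- **Cartons:** before the tray went on, the column top was at 154 mm, about 3 mm off centre and within 1° of the plate's direction. After that the tray hid it from above. The scene view showed it upright, but I did not measure it again.
- **Bystanders:** the bottle, beaker and jar moved less than 1 mm.

No check failed. The tool drifted to a tilt of about 2° during the run, which had no visible effect on where things ended up.

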